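Line up lab containers by height on the staging rail

TASK

Line up the four containers standing to the right of the aluminium staging rail (the measuring cylinder, the dome-capped bottle, the small blue-capped bottle and the white-capped vial) in order of height on its four rubber pads, one to a pad: the tallest on the pad next to the upright end stop, then step by step down to the shortest on the pad farthest from it. Set each one down upright and centred on its pad, and do not tip any of them over on the way.

Things in the scene. Friction and masses are not known exactly. Their poses are not given: they have to be found in the camera images.
- measuring_cylinder: Tall narrow translucent white plastic measuring cylinder, 188 mm tall; round tube 35 mm outside diameter over nearly its whole height, on a six-sided foot 54 x 62 mm, 6 mm thick. About 0.07 kg. Grip the tube in its upper part. Origin: centre of the foot's underside; z up; it stands upright at the start; any grasp yaw will do.
- dome_bottle: White and clear bottle with a large domed white cap, 98 mm tall, 51 mm diameter, the cap 46 mm. About 0.09 kg. Origin: centre of its underside; z up; it stands upright at the start and is round, so any grasp yaw will do.
- small_bottle: Small white bottle with a blue screw cap, 66 mm tall, body 33 mm diameter up to about 45 mm, cap 27 mm diameter from 48 mm up. About 0.05 kg. Origin: centre of its underside; z up; it stands upright at the start and is round, so any grasp yaw will do.
- vial: Small white vial with a white screw cap, 45 mm tall, 22 mm diameter, cap 20 mm. About 0.02 kg. Origin: centre of its underside; z up; it stands upright at the start and is round, so any grasp yaw will do.
- pad_0: One of four identical black rubber discs with a thin grey ring, 72 mm diameter, fixed on the rail at 85 mm spacing; the numbering says nothing of their order along the rail. Origin: centre of its underside, on the rail's face; its top is 2.5 mm above the origin (12.5 mm above the worktop).
- pad_1: One of four identical black rubber discs with a thin grey ring, 72 mm diameter, fixed on the rail at 85 mm spacing; the numbering says nothing of their order along the rail. Origin: centre of its underside, on the rail's face; its top is 2.5 mm above the origin (12.5 mm above the worktop).
- pad_2: One of four identical black rubber discs with a thin grey ring, 72 mm diameter, fixed on the rail at 85 mm spacing; the numbering says nothing of their order along the rail. Origin: centre of its underside, on the rail's face; its top is 2.5 mm above the origin (12.5 mm above the worktop).
- pad_3: One of four identical black rubber discs with a thin grey ring, 72 mm diameter, fixed on the rail at 85 mm spacing; the numbering says nothing of their order along the rail. Origin: centre of its underside, on the rail's face; its top is 2.5 mm above the origin (12.5 mm above the worktop).
- end_stop: Upright steel plate fixed across one end of the rail (which end varies), 78 mm wide, 10 mm thick, 36 mm tall with a small black thumb screw on top (45 mm in all). Origin: centre of its underside, on the rail's face, 54.5 mm along the rail from the centre of the nearest pad. The other end has only a flat grey strip 2 mm high.
- rail: Flat aluminium bar fixed to the worktop, 80 x 390 mm, 10 mm high. Origin: centre of its underside; its y axis runs along the row, x across it. It carries the pads and the end stop.
Mind the look-alikes: they are no part of the job. What is shaped like the measuring_cylinder but brown or green is not meant.

How it is judged:
By the outcome, as a careful person would: the job done as asked, in the order asked, and still so for the second after the job is handed in, with the robot touching nothing.
It also fails if it takes over 118 s, if anything falls off the work surface, if the arm or the gripper's body presses on something with over 40 N, if the wrist force passes 120 N, or if a joint passes its speed limit or range.

ROBOT

A 6-joint arm with a two-finger parallel gripper is mounted at the origin on a cart in front of the work surface, level with it; the furniture and walls round the work are solid. World frame = base frame: x ahead of the robot, y to its left, z up, the work surface at z = 0. Lengths are in m, angles in rad, forces in N, time in s.
With the tool pointing down it reaches from about 0.225 to 0.875 m from the base axis. Payload 3.4 kg.
Tool frame: the origin (TCP) lies at the very end of the fingers, on their centre line; the grasp point (between the pads) lies behind it (manip.tcp_to_grasp is the z of the grasp point in the tool frame, in m); z points along the fingers, y is the direction in which the jaws open and shut (so a half turn about z gives the same grasp; the last joint's range is limited). The gripper opens to 85 mm and grips with 20 to 120 N. Pads are 22 mm wide; open, the fingers measure 114 mm over their backs; the gripper's body (76 mm by 85 mm) begins 54 mm behind the grasp point. The pads swing forward as they close: fully open they stand 13 mm farther back than shut.
Start: joints at [1.07, 0.276, 1.505, -0, 1.361, -0.121], TCP at [0.213, 0.534, 0.231] pointing down, gripper open.
Joint ranges: [-2.89, 2.89], [-0.75, 2.08], [0.22, 2.7], [-1.18, 4.32], [0.11, 2.71], [-2.7, 2.7]. Speed limits (rad/s): [2.57, 2.57, 3.14, 3.14, 3.14, 3.14].

INTERFACE

Orientations are given as a unit quaternion [w, x, y, z].
In Python, from rig import manip, eyes gives the robot as it stands.
- The arm moves only by the tool servo_tool, never from a script. Its argument "increments" is a list of rows, each an object with "slide": the shift along the tool's x, y, z in m, a list of three; "spin": the turn about the tool's z in degrees. A call has 1 to 8 rows; each row shifts and turns the commanded pose from where the row before left it, along the tool's axes as they then stand; what a row does not reach is not made up. A row lasts 1/10 s, in which the tool goes at most 50 mm and 8.59 degrees, less where a joint would pass 70% of its speed; a pose out of reach is approached as far as the arm can. A call is refused whole if a number of a shift passes 0.05 or a number of a turn 8.59, either way. A call with a gripper value outside its range is refused whole. "hand" is the opening, from 0 (shut) to 1 (fully open), set as the call begins (left out, the last holds). The fingers move at their own pace and stop on an object; "newtons" is the grip in N (left out, the last holds). Time passes only in rows, so rows that do not move let the fingers close. It gives the time, the measured TCP pose, the force and the opening at its end, in the units of the state.
- manip.get_state(): the state, without advancing time (a new reading comes with each control period).
- eyes.get_image(name): name is "scene" or "top" or "wrist"; returns the picture (420x560x3 uint8, blue, green, red); there is no depth.
- eyes.calibration(name): a dict with "fx", "fy", "cx", "cy" (pixels), "k1" (the pictures are not rectified: a ray, as slopes to the right and down, at radius r is drawn at 1 + k1 r^2 times it, then the intrinsics apply), "rvec" (rotation vector, rad) and "tvec" (3), from world to camera coordinates, as OpenCV has them; the wrist camera has in their place "hand_eye" (4x4, takes a point from camera to tool coordinates, whose origin is the TCP and whose axes are the flange's). Camera axes: x right, y down, z forward; pixel columns grow to the right and rows downward; lengths in m; the calibration is good to about 2 mm. A picture is of the moment at which its call begins: read the wrist's pose just before it. calibration takes no time and is no camera call.
- manip.sign_off(): hands the job in, once; it reports no verdict.
The state is a dict: "clock": time; "qpos": joint angles; "qd": joint speeds; "effort": joint torques, N m; "position": TCP position; "ee_rot": TCP orientation; "contact_force": force on the tool from outside, world axes, zero at the start; "moment": the same for the moment, N m; "width": finger opening in m.
Only numpy, scipy, OpenCV 4.12 (cv2) and the standard library are available. Lean on these libraries where they do the work, as an engineer would, in place of code of your own. Each camera call takes 0.05 s, during which the arm holds its last target.

## Working session

There is one attempt and no reset: what is moved stays moved. The work goes in short steps, Python scripts to look and compute and a tool call to move; the robot and the scene stay as the last step left them, time stands still between calls to the robot, and variables do not carry over. Pictures are saved under pics/ and viewed, and the job is handed in when it is done.

Besides the shell and the picture viewer there is one more tool, called after ">>>" by a JSON object that holds its "op" and its "data", one argument or row to a line. servo_tool: Moves the arm, as the interface text tells. Its arguments: {"type":"object","properties":{"increments":{"type":"array","items":{"type":"object","properties":{"slide":{"type":"array","items":{"type":"number"}},"spin":{"type":"number"}}}},"hand":{"type":"number"},"newtons":{"type":"number"}},"required":["increments"]}

```bash
mkdir -p pics; ls; python3 - <<'E'
from rig import manip, eyes
import cv2
s=manip.get_state(); print(s); print(manip.tcp_to_grasp)
for n in ["scene","top","wrist"]:
    cv2.imwrite(f"pics/{n}0.png",eyes.get_image(n)); print(n,eyes.calibration(n))
E
```

```text
pics
{'clock': 0.0, 'qpos': array([ 1.07000288e+00,  2.76612592e-01,  1.50616417e+00,  1.13654038e-05,
        1.36070351e+00, -1.21002894e-01]), 'qd': array([ 0.00100969,  0.00075938, -0.0001556 ,  0.00064368, -0.00031226,
       -0.00014177]), 'effort': array([ 2.40954156e-03, -4.16778696e+01, -2.45811260e+01,  1.45387794e-04,
        1.08279721e-02,  3.12657949e-05]), 'position': array([0.21290724, 0.53354533, 0.23041732]), 'ee_rot': array([-2.94015865e-04,  1.88757138e-01,  9.82023346e-01, -8.96866428e-04]), 'contact_force': array([-0.08697162, -0.85724867, -0.96194676]), 'moment': array([ 0.03183171,  0.01122665, -0.01628296]), 'width': 0.08540527991237548}
-0.0187
scene {'fx': 425.33131240295745, 'fy': 425.33131240295745, 'cx': 280.7770453599683, 'cy': 203.97140730833382, 'k1': -0.017897578511154078, 'rvec': array([ 2.25774504, -0.98101264,  0.37892216]), 'tvec': array([-0.43754235,  0.31502346,  1.03951204])}
top {'fx': 472.67347701250884, 'fy': 472.67347701250884, 'cx': 278.8262653775852, 'cy': 208.97365391834097, 'k1': -0.01177130918555982, 'rvec': array([ 2.14626179, -2.11024416,  0.16868481]), 'tvec': array([-0.0766276 ,  0.56785291,  1.30326815])}
wrist {'fx': 296.0493368949117, 'fy': 296.0493368949117, 'cx': 280.7525334566402, 'cy': 208.01193181024138, 'k1': -0.0319532091562553, 'hand_eye': array([[-9.33341267e-04, -9.56184284e-01, -2.92763974e-01,
         7.44840950e-02],
       [ 9.99999268e-01, -1.11775409e-03,  4.62619447e-04,
         1.56565532e-05],
       [-7.69587573e-04, -2.92763328e-01,  9.56184627e-01,
        -1.41834120e-01],
       [ 0.00000000e+00,  0.00000000e+00,  0.00000000e+00,
         1.00000000e+00]])}
```

View pics/scene0.png

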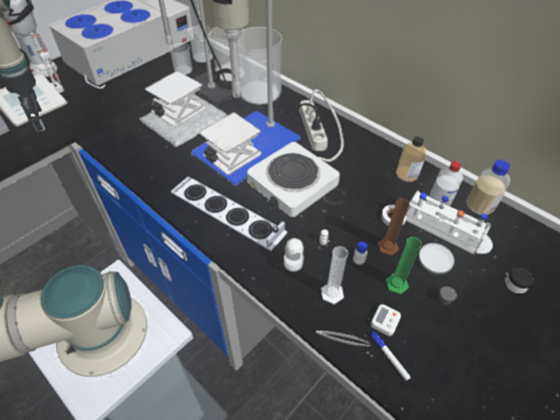

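View pics/top0.png

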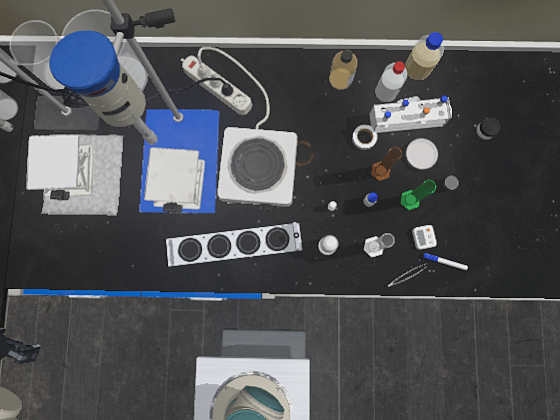

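View pics/wrist0.png

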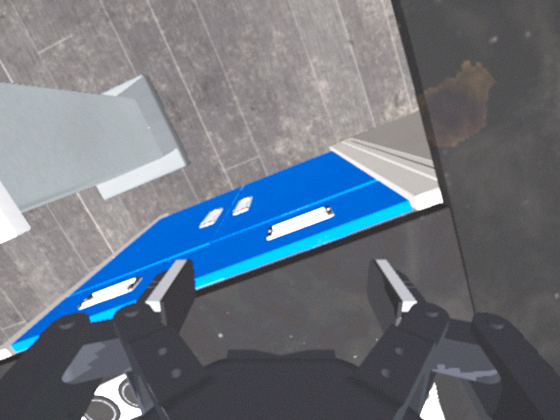

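The scene shows the rail with its end stop at the right-hand end (top image ~296,237). The four containers are to its right: dome bottle (328,243), vial (332,205), blue-capped bottle (371,199) and cylinder (foot 374,246). Next I'll zoom in to measure.

```bash
cat > h.py <<'E'
import numpy as np, cv2
from rig import manip, eyes
def K(c): return np.array([[c['fx'],0,c['cx']],[0,c['fy'],c['cy']],[0,0,1]]),np.array([c['k1'],0,0,0,0])
def pose(n,st=None):
    c=eyes.calibration(n)
    if n!='wrist':
        R=cv2.Rodrigues(c['rvec'])[0]; return R,np.array(c['tvec']).ravel(),c
    from scipy.spatial.transform import Rotation as Ro
    w,x,y,z=st['ee_rot']; T=np.eye(4); T[:3,:3]=Ro.from_quat([x,y,z,w]).as_matrix(); T[:3,3]=st['position']
    M=np.linalg.inv(T@c['hand_eye']); return M[:3,:3],M[:3,3],c
def p2w(n,uv,z,st=None):
    R,t,c=pose(n,st); k,d=K(c)
    uv=np.array(uv,float).reshape(-1,1,2); r=cv2.undistortPoints(uv,k,d).reshape(-1,2)
    C=-R.T@t; D=np.c_[r,np.ones(len(r))]@R
    return C+D*((z-C[2])/D[:,2])[:,None]
def w2p(n,P,st=None):
    R,t,c=pose(n,st); k,d=K(c)
    return cv2.projectPoints(np.array(P,float).reshape(-1,1,3),R,t,k,d)[0].reshape(-1,2)
E
python3 - <<'E'
import cv2
a=cv2.imread('pics/top0.png')[180:280,155:410]; cv2.imwrite('pics/topc.png',cv2.resize(a,None,fx=3.13,fy=3.13,interpolation=cv2.INTER_CUBIC))
a=cv2.imread('pics/scene0.png')[165:315,165:425]; cv2.imwrite('pics/scenec.png',cv2.resize(a,None,fx=3,fy=3,interpolation=cv2.INTER_CUBIC))
E
```

```text
(no output)
```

View pics/topc.png

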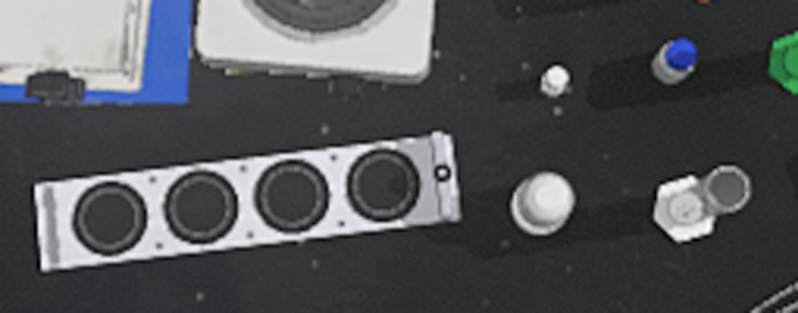

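View pics/scenec.png

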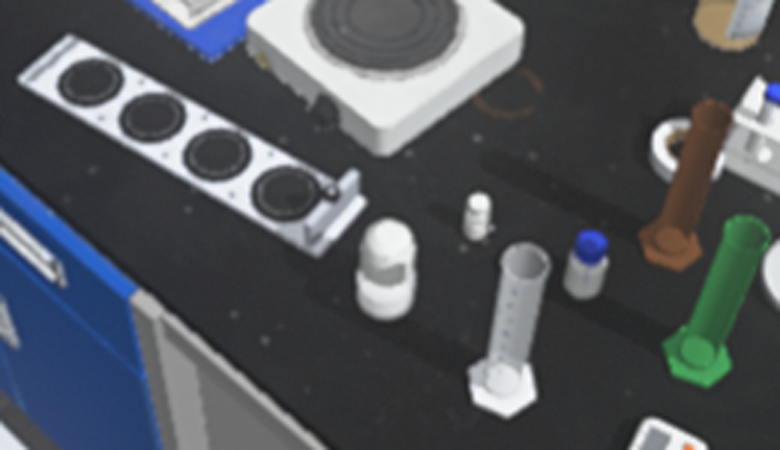

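The end stop is at the right-hand end, so pads run right to left as cylinder, dome bottle, small bottle, vial. Pixel centres in the top crop: pads (110,218), (200,207), (292,195), (383,184); vial cap (556,77), blue cap (682,55), dome (546,195), cylinder rim (727,189).

```bash
python3 - <<'E'
from h import *
np.set_printoptions(precision=4,suppress=True)
f=lambda p:[155+(p[0]+.5)/3.13-.5,180+(p[1]+.5)/3.13-.5]
g=lambda p:[165+(p[0]+.5)/3-.5,165+(p[1]+.5)/3-.5]
pt=[(110,218),(200.5,207),(292,195),(383.5,184)]
ps=[(90,81),(152,118),(217,154),(286,192)]
a=p2w('top',[f(p) for p in pt],.0125);b=p2w('scene',[g(p) for p in ps],.0125)
print(a,b,np.linalg.norm(np.diff(a,axis=0),axis=1))
# fit line, 85mm spacing
for q in (a,b):
    c=q.mean(0); d=np.linalg.svd(q-c)[2][0]; print(c,d,np.degrees(np.arctan2(d[1],d[0])))
obj={'cyl rim':((727,189),(525,264),.188),'cyl foot':((686,209),(503,389),.003),'dome':((547,194),None,.08),'small cap':((682,53),(592,243),.066),'vial':((557,77),(479,201),.045),'stop screw':((442,173),(326,190),.055)}
for k,(t,s,z) in obj.items():
    print(k,p2w('top',[f(t)],z)[0], p2w('scene',[g(s)],z)[0] if s else '')
E
```

```text
[[ 0.4523  0.1893  0.0125]
 [ 0.464   0.1058  0.0125]
 [ 0.4766  0.0213  0.0125]
 [ 0.4882 -0.0633  0.0125]] [[ 0.4507  0.1896  0.0125]
 [ 0.461   0.1038  0.0125]
 [ 0.4738  0.021   0.0125]
 [ 0.4868 -0.0626  0.0125]] [0.0843 0.0854 0.0854]
[0.4703 0.0633 0.0125] [ 0.1412 -0.99    0.    ] -81.88100743450059
[0.4681 0.063  0.0125] [ 0.1429 -0.9897  0.    ] -81.78650170068458
cyl rim [ 0.47   -0.3431  0.188 ] [ 0.4691 -0.3435  0.188 ]
cyl foot [ 0.4706 -0.3449  0.003 ] [ 0.4671 -0.3474  0.003 ]
dome [ 0.4746 -0.2084  0.08  ] 
small cap [ 0.6057 -0.3316  0.066 ] [ 0.6043 -0.3319  0.066 ]
vial [ 0.5857 -0.2209  0.045 ] [ 0.5856 -0.2199  0.045 ]
stop screw [ 0.4945 -0.1164  0.055 ] [ 0.4914 -0.1121  0.055 ]
```

```bash
python3 - <<'E'
from h import *
np.set_printoptions(precision=4,suppress=True)
g=lambda p:[165+(p[0]+.5)/3-.5,165+(p[1]+.5)/3-.5]
print('brown foot top img',p2w('top',[(381,170)],.006),'scene',p2w('scene',[g((670,247))],.006),'rim',p2w('top',[(394,156)],.188),p2w('scene',[g((712,112))],.188))
print('green',p2w('top',[(410,199)],.006),p2w('top',[(428,187)],.188),p2w('scene',[g((697,358))],.006))
print('dome scene body bottom',p2w('scene',[g((385,300))],.0), 'hotplate corner',p2w('top',[(295,205)],.05),p2w('top',[(298,130)],.05))
print('small base',p2w('scene',[g((584,288))],.0),'vial',p2w('scene',[g((477,232))],0))
# check projections of hypotheses at dome
for nm,fo,sc,o in(('top',pow,3.13,(155,180)),('scene',pow,3,(165,165))):
  im=cv2.imread('pics/topc.png' if nm=='top' else 'pics/scenec.png')
  for c,lv in (((.4746,-.2084),((0,.0255),(.05,.0255),(.08,.023))),((.605,-.332),((0,.0165),(.045,.0165),(.066,.0135))),((.5857,-.2205),((0,.011),(.045,.01))),((.47,-.344),((.006,.029),(.188,.0175))),((.4511,.1894),((.0125,.036),)),((.4632,.1053),((.0125,.036),)),((.4752,.0211),((.0125,.036),)),((.4873,-.063),((.0125,.036),))):
    for z,r in lv:
      t=np.linspace(0,6.283,60); p=w2p(nm,np.c_[c[0]+r*np.cos(t),c[1]+r*np.sin(t),t*0+z])
      p=(p-np.array(o)+.5)*sc-.5
      cv2.polylines(im,[np.round(p*8).astype(np.int32)],True,(0,0,255) if z<.02 else (0,255,0),1,cv2.LINE_AA,3)
  cv2.imwrite(f'pics/{nm}_ov.png',im)
E
```

```text
brown foot top img [[ 0.6991 -0.3694  0.006 ]] scene [[ 0.6926 -0.3704  0.006 ]] rim [[ 0.6899 -0.366   0.188 ]] [[ 0.7009 -0.364   0.188 ]]
green [[ 0.6123 -0.4533  0.006 ]] [[ 0.6087 -0.4515  0.188 ]] [[ 0.6075 -0.4551  0.006 ]]
dome scene body bottom [[ 0.4666 -0.2101 -0.    ]] hotplate corner [[ 0.5809 -0.113   0.05  ]] [[ 0.8048 -0.1192  0.05  ]]
small base [[ 0.6028 -0.3363  0.    ]] vial [[ 0.5846 -0.2232  0.    ]]
```

View pics/top_ov.png

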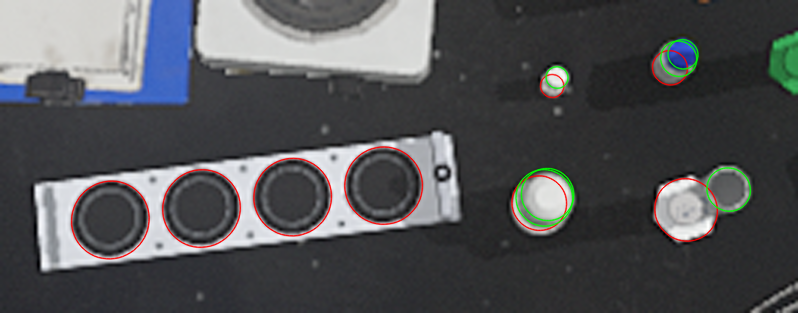

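View pics/scene_ov.png

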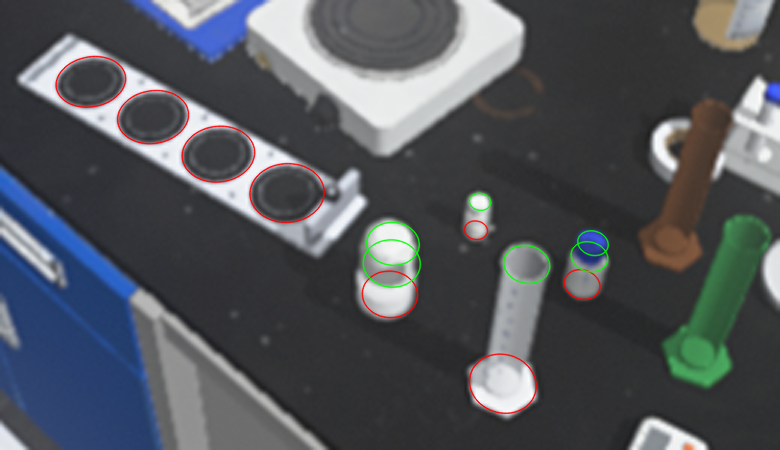

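>>> {"op": "servo_tool", "data": {
  "increments": [
    {"spin": 8.5},
    {"spin": 8.5},
    {"spin": 8.5},
    {"spin": 8.5},
    {"spin": 8.5},
    {"spin": 8.5},
    {"spin": 8.5},
    {"spin": 0.5}
  ],
  "hand": 1,
  "newtons": 30
}}

```text
$.increments[0]: bad value
```

```bash
cat >> h.py <<'E'
from scipy.spatial.transform import Rotation as Ro
def go(x,y,z):
    """print tool-frame displacement from present pose to world TCP target"""
    s=manip.get_state(); w,a,b,c=s['ee_rot']; R=Ro.from_quat([a,b,c,w]).as_matrix()
    p=s['position']; d=R.T@(np.array([x,y,z])-p)
    print('t',round(s['clock'],2),'pos',np.round(p,4),'yaw',round(np.degrees(np.arctan2(R[1,0],R[0,0])),2),'tilt',np.round(R[:2,2],4),'F',np.round(s['contact_force'],1),'w',round(s['width'],4),'q',np.round(s['qpos'],2))
    print('tool d mm',np.round(d*1000,1))
E
python3 -c "
from h import *
go(.5855,-.2205,.231)"
```

```text
t 0.15 pos [0.213  0.5337 0.2306] yaw 158.24 tilt [-0.0007 -0.0012] F [ 0.3 -0.1  0.3] w 0.0856 q [ 1.07  0.28  1.51 -0.    1.36 -0.12]
tool d mm [-6.256e+02 -5.623e+02  3.000e-01]
```

>>> {"op": "servo_tool", "data": {
  "increments": [
    {"slide": [0, 0, 0], "spin": 8.5},
    {"slide": [0, 0, 0], "spin": 8.5},
    {"slide": [0, 0, 0], "spin": 8.5},
    {"slide": [0, 0, 0], "spin": 8.5},
    {"slide": [0, 0, 0], "spin": 8.5},
    {"slide": [0, 0, 0], "spin": 8.5},
    {"slide": [0, 0, 0], "spin": 8.5},
    {"slide": [0, 0, 0], "spin": 0.5}
  ],
  "hand": 1,
  "newtons": 30
}}

```text
clock: 0.95
position: [0.2131, 0.5339, 0.231]
ee_rot: [0.0, 0.655, 0.756, -0.0]
contact_force: [0.8, -0.1, 0.0]
width: 0.0854
```

```bash
python3 -c "
from h import *
go(.5855,-.2205,.231)"
```

```text
t 0.95 pos [0.2131 0.5339 0.231 ] yaw 98.23 tilt [-0.0003 -0.0006] F [ 0.8 -0.1  0. ] w 0.0854 q [ 1.07  0.28  1.51 -0.    1.36  0.93]
tool d mm [-7.999e+02  2.606e+02  3.000e-01]
```

>>> {"op": "servo_tool", "data": {
  "increments": [
    {"slide": [-0.04, 0.013, 0]},
    {"slide": [-0.04, 0.013, 0]},
    {"slide": [-0.04, 0.013, 0]},
    {"slide": [-0.04, 0.013, 0]},
    {"slide": [-0.04, 0.013, 0]},
    {"slide": [-0.04, 0.013, 0]},
    {"slide": [-0.04, 0.013, 0]},
    {"slide": [-0.04, 0.013, 0]}
  ]
}}

```text
$.increments[0]: bad value
```

>>> {"op": "servo_tool", "data": {
  "increments": [
    {"slide": [-0.04, 0.013, 0]},
    {"slide": [-0.04, 0.013, 0]},
    {"slide": [-0.04, 0.013, 0]},
    {"slide": [-0.04, 0.013, 0]},
    {"slide": [-0.04, 0.013, 0]},
    {"slide": [-0.04, 0.013, 0]},
    {"slide": [-0.04, 0.013, 0]},
    {"slide": [-0.04, 0.013, 0]}
  ]
}}

```text
$.increments[0]: bad value
```

>>> {"op": "servo_tool", "data": {
  "increments": [
    {"slide": [-0.04, 0.013, 0]},
    {"slide": [-0.04, 0.013, 0]},
    {"slide": [-0.04, 0.013, 0]},
    {"slide": [0, 0, 0]},
    {"slide": [0, 0, 0]}
  ]
}}

```text
$.increments[0]: bad value
```

```bash
python3 -c "
from h import *
go(.5855,-.2205,.12)
s=manip.get_state(); cv2.imwrite('pics/w1.png',eyes.get_image('wrist'))
print(w2p('wrist',[(.5855,-.2205,.045),(.605,-.332,.066),(.470,-.209,.09)],s))"
```

```text
t 0.95 pos [0.2131 0.5339 0.231 ] yaw 98.23 tilt [-0.0003 -0.0006] F [ 0.8 -0.1  0. ] w 0.0854 q [ 1.07  0.28  1.51 -0.    1.36  0.93]
tool d mm [-799.8  260.6  111.3]
[[408.32460444 569.6021978 ]
 [405.15147692 609.75991296]
 [360.05116572 596.16939564]]
```

View pics/w1.png

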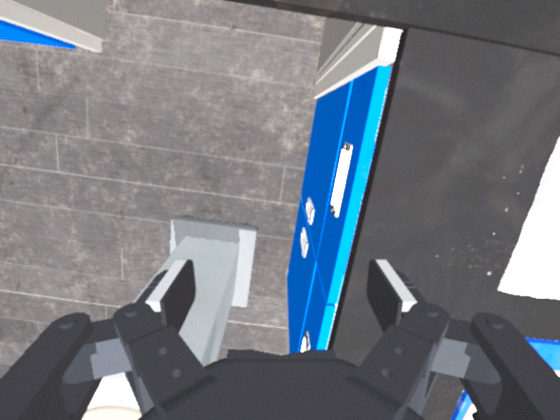

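Both keys are required in each row.

>>> {"op": "servo_tool", "data": {
  "increments": [
    {"slide": [-0.04, 0.013, 0], "spin": 0},
    {"slide": [-0.04, 0.013, 0], "spin": 0},
    {"slide": [-0.04, 0.013, 0], "spin": 0},
    {"slide": [-0.04, 0.013, 0], "spin": 0},
    {"slide": [-0.04, 0.013, 0], "spin": 0},
    {"slide": [-0.04, 0.013, 0], "spin": 0},
    {"slide": [-0.04, 0.013, 0], "spin": 0},
    {"slide": [-0.04, 0.013, 0], "spin": 0}
  ]
}}

```text
clock: 1.8
position: [0.3624, 0.2307, 0.2314]
ee_rot: [0.0, 0.653, 0.757, 0.0]
contact_force: [-0.2, 0.9, 0.9]
width: 0.0852
```

>>> {"op": "servo_tool", "data": {
  "increments": [
    {"slide": [-0.04, 0.013, 0], "spin": 0},
    {"slide": [-0.04, 0.013, 0], "spin": 0},
    {"slide": [-0.04, 0.013, 0], "spin": 0},
    {"slide": [-0.04, 0.013, 0], "spin": 0},
    {"slide": [-0.04, 0.013, 0], "spin": 0},
    {"slide": [-0.04, 0.013, 0], "spin": 0},
    {"slide": [-0.04, 0.013, 0], "spin": 0},
    {"slide": [-0.04, 0.013, 0], "spin": 0}
  ]
}}

```text
clock: 2.6
position: [0.5112, -0.0712, 0.2313]
ee_rot: [0.0, 0.653, 0.757, 0.0]
contact_force: [-0.1, 0.9, -0.4]
width: 0.0855
```

>>> {"op": "servo_tool", "data": {
  "increments": [
    {"slide": [-0.04, 0.013, 0], "spin": 0},
    {"slide": [-0.04, 0.013, 0], "spin": 0},
    {"slide": [-0.04, 0.013, 0], "spin": 0},
    {"slide": [0, 0, 0], "spin": 0},
    {"slide": [0, 0, 0], "spin": 0}
  ]
}}

```text
clock: 3.1
position: [0.5664, -0.1833, 0.2305]
ee_rot: [-0.001, 0.654, 0.756, 0.0]
contact_force: [-0.9, 1.1, 0.6]
width: 0.0852
```

```bash
python3 -c "
from h import *
go(.5855,-.2205,.12)
s=manip.get_state(); cv2.imwrite('pics/w2.png',eyes.get_image('wrist'))
print(w2p('wrist',[(.5855,-.2205,.045),(.605,-.332,.066),(.470,-.209,.09)],s))"
```

```text
t 3.1 pos [ 0.5664 -0.1833  0.2305] yaw 98.26 tilt [-0.0014  0.0013] F [-0.9  1.1  0.6] w 0.0852 q [-0.43  0.31  1.46  0.    1.38 -0.57]
tool d mm [-39.8  13.7 110.4]
[[292.36261692 219.85482428]
 [294.67868407 313.2556432 ]
 [181.75544613 208.26667914]]
```

View pics/w2.png

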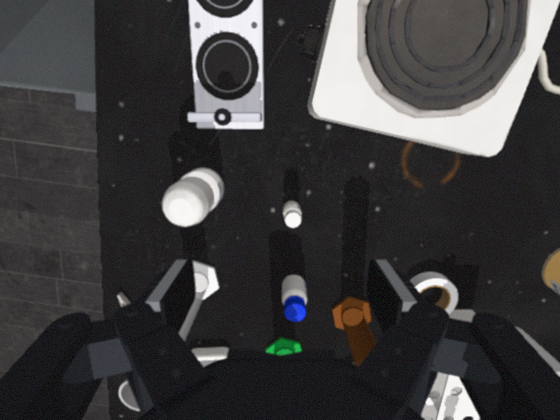

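The wrist image shows the vial cap at (292,221) and the blue cap at (295,312). The dome is at (181,207). All are within about 1–2 px of my predictions. Descending on the vial.

>>> {"op": "servo_tool", "data": {
  "increments": [
    {"slide": [-0.04, 0.0135, 0], "spin": 0},
    {"slide": [0, 0, 0.03], "spin": 0},
    {"slide": [0, 0, 0.04], "spin": 0},
    {"slide": [0, 0, 0.04], "spin": 0},
    {"slide": [0, 0, 0.03], "spin": 0},
    {"slide": [0, 0, 0], "spin": 0},
    {"slide": [0, 0, 0], "spin": 0}
  ],
  "hand": 0.6
}}

```text
clock: 3.85
position: [0.5856, -0.2192, 0.092]
ee_rot: [-0.0, 0.654, 0.757, 0.0]
contact_force: [-0.7, -1.0, 0.6]
width: 0.0512
```

```bash
python3 -c "
from h import *
go(.5855,-.2205,.010)
s=manip.get_state(); cv2.imwrite('pics/w3.png',eyes.get_image('wrist'))
print(w2p('wrist',[(.5855,-.2205,.045)],s))"
```

```text
t 3.85 pos [ 0.5856 -0.2192  0.092 ] yaw 98.35 tilt [-0.0001  0.0003] F [-0.7 -1.   0.6] w 0.0512 q [-0.47  0.45  1.6   0.    1.09 -0.62]
tool d mm [-1.3 -0.3 82. ]
[[280.09264299 233.40291276]]
```

View pics/w3.png

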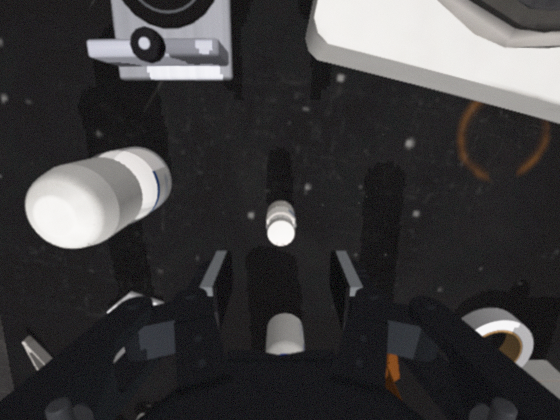

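Vial cap at (281,232), predicted (280,233), so it is centred between the fingers. Going down and gripping.

>>> {"op": "servo_tool", "data": {
  "increments": [
    {"slide": [-0.001, 0, 0.03], "spin": 0},
    {"slide": [0, 0, 0.03], "spin": 0},
    {"slide": [0, 0, 0.021], "spin": 0},
    {"slide": [0, 0, 0], "spin": 0},
    {"slide": [0, 0, 0], "spin": 0}
  ]
}}

```text
clock: 4.4
position: [0.5872, -0.2218, 0.0123]
ee_rot: [0.002, 0.654, 0.756, 0.0]
contact_force: [-0.1, -0.2, 0.4]
width: 0.0514
```

>>> {"op": "servo_tool", "data": {
  "increments": [
    {"slide": [0, 0, 0], "spin": 0},
    {"slide": [0, 0, 0], "spin": 0},
    {"slide": [0, 0, 0], "spin": 0},
    {"slide": [0, 0, 0], "spin": 0},
    {"slide": [0, 0, 0], "spin": 0},
    {"slide": [0, 0, 0], "spin": 0}
  ],
  "hand": 0,
  "newtons": 25
}}

```text
clock: 5.0
position: [0.5871, -0.222, 0.0123]
ee_rot: [0.002, 0.655, 0.756, 0.001]
contact_force: [-0.5, -0.2, 6.5]
width: 0.0206
```

>>> {"op": "servo_tool", "data": {
  "increments": [
    {"slide": [0, 0, -0.02], "spin": 0},
    {"slide": [0, 0, -0.03], "spin": 0},
    {"slide": [0, 0, -0.04], "spin": 0},
    {"slide": [0, 0, -0.02], "spin": 0},
    {"slide": [0, 0, 0], "spin": 0},
    {"slide": [0, 0, 0], "spin": 0}
  ]
}}

```text
clock: 5.6
position: [0.5856, -0.2212, 0.1205]
ee_rot: [0.0, 0.654, 0.756, 0.0]
contact_force: [0.3, -0.2, 0.5]
width: 0.0209
```

```bash
python3 -c "
from h import *
go(.4511,.1894,.12)
s=manip.get_state(); cv2.imwrite('pics/w4.png',eyes.get_image('wrist'))
"
```

```text
t 5.6 pos [ 0.5856 -0.2212  0.1205] yaw 98.24 tilt [ 0.0005 -0.0001] F [ 0.3 -0.2  0.5] w 0.0209 q [-0.47  0.43  1.56  0.    1.16 -0.62]
tool d mm [ 4.257e+02 -7.430e+01  4.000e-01]
```

View pics/w4.png

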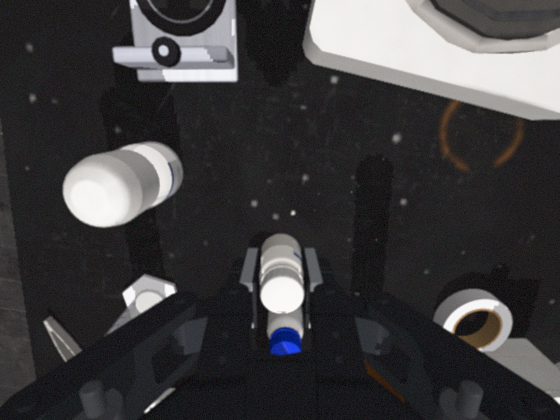

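Vial held (width 21 mm), vertical in view at (282,295). Carrying it to the pad farthest from the stop.

>>> {"op": "servo_tool", "data": {
  "increments": [
    {"slide": [0.01, -0.03, 0], "spin": 0},
    {"slide": [0.03, -0.03, 0], "spin": 0},
    {"slide": [0.04, -0.014, 0], "spin": 0},
    {"slide": [0.04, 0, 0], "spin": 0},
    {"slide": [0.04, 0, 0], "spin": 0},
    {"slide": [0.04, 0, 0], "spin": 0},
    {"slide": [0.04, 0, 0], "spin": 0},
    {"slide": [0.04, 0, 0], "spin": 0}
  ]
}}

```text
clock: 6.45
position: [0.4707, 0.0466, 0.1187]
ee_rot: [-0.001, 0.655, 0.756, -0.001]
contact_force: [0.7, 0.5, 0.2]
width: 0.0204
```

>>> {"op": "servo_tool", "data": {
  "increments": [
    {"slide": [0.04, 0, 0], "spin": 0},
    {"slide": [0.04, 0, 0], "spin": 0},
    {"slide": [0.04, 0, 0.02], "spin": 0},
    {"slide": [0.02, 0, 0.02], "spin": 0},
    {"slide": [0.006, 0, 0.02], "spin": 0},
    {"slide": [0, 0, 0], "spin": 0},
    {"slide": [0, 0, 0], "spin": 0}
  ]
}}

```text
clock: 7.15
position: [0.4505, 0.1893, 0.0593]
ee_rot: [-0.001, 0.654, 0.756, -0.001]
contact_force: [0.7, -0.1, 0.1]
width: 0.0207
```

```bash
python3 -c "
from h import *
go(.4511,.1894,.0255)
s=manip.get_state(); cv2.imwrite('pics/w5.png',eyes.get_image('wrist'))
p=s['position']
print('predicted vial cap',w2p('wrist',[p+[0,0,.0327]],s),'pads',w2p('wrist',[(.4511,.1894,.0125),(.4632,.1053,.0125)],s))
"
```

```text
t 7.15 pos [0.4505 0.1893 0.0593] yaw 98.27 tilt [-0.003 -0.001] F [ 0.7 -0.1  0.1] w 0.0207 q [ 0.26  0.32  1.94 -0.    0.89  0.11]
tool d mm [ 0.1  0.7 33.8]
predicted vial cap [[280.33408844 300.29542345]] pads [[281.63188742 231.66227169]
 [281.4819407  334.30040356]]
```

View pics/w5.png

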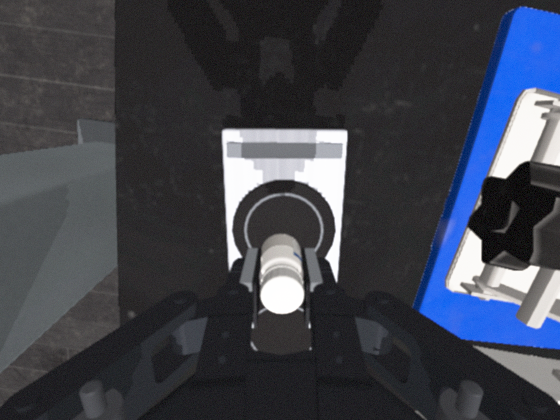

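```bash
python3 -c "
from h import *
s=manip.get_state()
im=cv2.imread('pics/w5.png')
t=np.linspace(0,6.283,80)
for r in(.036,):
  for dx,dy,col in((0,0,(0,0,255)),(.0008,0,(0,255,0))):
    p=w2p('wrist',np.c_[.4511+dx+r*np.cos(t),.1894+dy+r*np.sin(t),t*0+.0125],s)
    cv2.polylines(im,[np.round(p*8).astype(np.int32)],True,col,1,cv2.LINE_AA,3)
cv2.imwrite('pics/w5o.png',cv2.resize(im[150:380,200:370],None,fx=3,fy=2.6))
"
```

```text
(no output)
```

View pics/w5o.png

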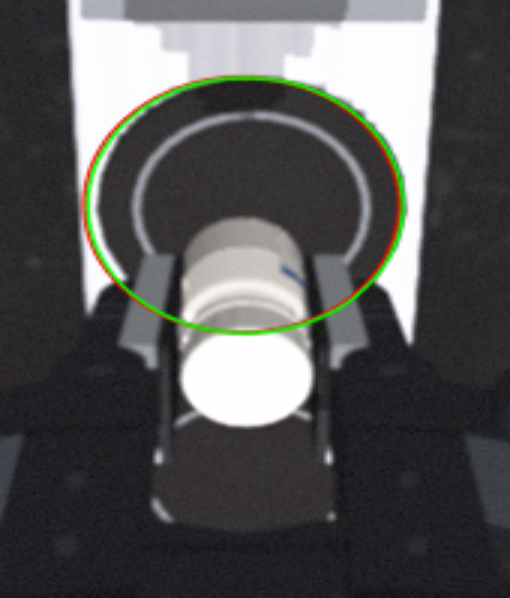

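Pad outline in view matches the model, with the pad ~1.5 mm toward image-right. The vial sits ~2 mm toward the camera from the TCP. Correcting and setting it down.

>>> {"op": "servo_tool", "data": {
  "increments": [
    {"slide": [-0.002, 0.0015, 0.015], "spin": 0},
    {"slide": [0, 0, 0.01], "spin": 0},
    {"slide": [0, 0, 0.005], "spin": 0},
    {"slide": [0, 0, 0.002], "spin": 0},
    {"slide": [0, 0, 0.001], "spin": 0},
    {"slide": [0, 0, 0], "spin": 0},
    {"slide": [0, 0, 0], "spin": 0}
  ]
}}

```text
clock: 7.9
position: [0.4536, 0.188, 0.0276]
ee_rot: [0.0, 0.654, 0.756, 0.0]
contact_force: [-0.6, 0.3, 0.4]
width: 0.0205
```

```bash
python3 -c "
from h import *
go(.452,.1894,.0248)
s=manip.get_state(); cv2.imwrite('pics/w6.png',eyes.get_image('wrist'))
"
```

```text
t 7.9 pos [0.4536 0.188  0.0276] yaw 98.24 tilt [0.0007 0.0003] F [-0.6  0.3  0.4] w 0.0205 q [0.25 0.36 1.97 0.   0.81 0.11]
tool d mm [ 1.6 -1.3  2.8]
```

View pics/w6.png

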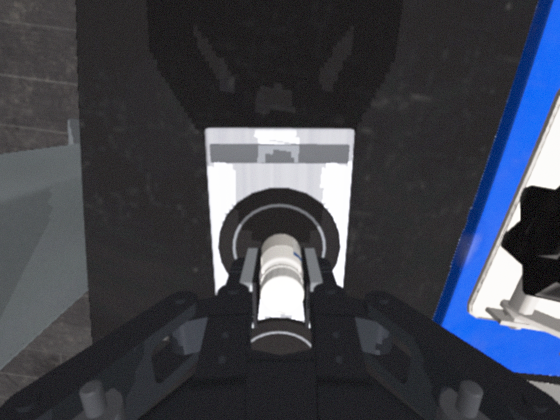

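>>> {"op": "servo_tool", "data": {
  "increments": [
    {"slide": [0, -0.0012, 0.0015], "spin": 0},
    {"slide": [0, 0, 0.0008], "spin": 0},
    {"slide": [0, 0, 0], "spin": 0},
    {"slide": [0, 0, 0], "spin": 0}
  ]
}}

```text
clock: 8.35
position: [0.4521, 0.1877, 0.025]
ee_rot: [-0.0, 0.654, 0.756, 0.0]
contact_force: [-1.1, 0.7, -1.3]
width: 0.0206
```

```bash
python3 -c "
from h import *
go(.452,.1894,.0248)"
```

```text
t 8.35 pos [0.4521 0.1877 0.025 ] yaw 98.24 tilt [-0.      0.0001] F [-1.1  0.7 -1.3] w 0.0206 q [0.25 0.36 1.98 0.   0.8  0.11]
tool d mm [1.7 0.2 0.2]
```

>>> {"op": "servo_tool", "data": {
  "increments": [
    {"slide": [0, 0, 0.001], "spin": 0},
    {"slide": [0, 0, 0], "spin": 0},
    {"slide": [0, 0, 0], "spin": 0}
  ]
}}

```text
clock: 8.65
position: [0.4522, 0.1878, 0.0248]
ee_rot: [0.0, 0.654, 0.756, 0.0]
contact_force: [-1.6, -0.3, 7.0]
width: 0.0207
```

>>> {"op": "servo_tool", "data": {
  "increments": [
    {"slide": [0, 0, 0], "spin": 0},
    {"slide": [0, 0, 0], "spin": 0},
    {"slide": [0, 0, 0], "spin": 0},
    {"slide": [0, 0, 0], "spin": 0},
    {"slide": [0, 0, 0], "spin": 0}
  ],
  "hand": 0.4
}}

```text
clock: 9.15
position: [0.4521, 0.1877, 0.0239]
ee_rot: [-0.0, 0.654, 0.756, -0.0]
contact_force: [0.3, -1.5, -0.2]
width: 0.0343
```

>>> {"op": "servo_tool", "data": {
  "increments": [
    {"slide": [0, 0, -0.015], "spin": 0},
    {"slide": [0, 0, -0.03], "spin": 0},
    {"slide": [0, 0, -0.04], "spin": 0},
    {"slide": [0, 0, -0.04], "spin": 0},
    {"slide": [0, 0, -0.02], "spin": 0},
    {"slide": [0, 0, 0], "spin": 0},
    {"slide": [0, 0, 0], "spin": 0}
  ]
}}

```text
clock: 9.85
position: [0.4518, 0.1876, 0.1688]
ee_rot: [-0.0, 0.654, 0.756, 0.0]
contact_force: [-0.3, 0.9, 0.0]
width: 0.0345
```

```bash
python3 -c "
from h import *
go(.6045,-.333,.17)
s=manip.get_state(); cv2.imwrite('pics/w7.png',eyes.get_image('wrist'))
print(w2p('wrist',[(.452,.1894,.0125),(.452,.1894,.0575)],s))
"
```

```text
t 9.85 pos [0.4518 0.1876 0.1688] yaw 98.24 tilt [-0.  0.] F [-0.3  0.9  0. ] w 0.0345 q [0.25 0.19 1.78 0.   1.17 0.11]
tool d mm [-537.2   76.5   -1.3]
[[281.00784423 191.24480364]
 [281.09028349 203.26721489]]
```

View pics/w7.png

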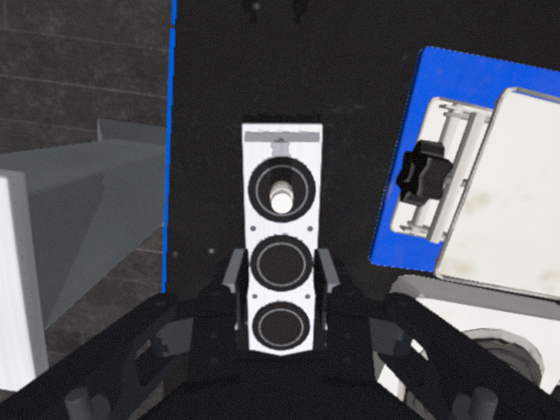

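Vial stands on the far pad: pad centre at (281.5,189.5), cap at (281.5,202), which is the expected offset, so within ~0.5 mm. Next is the small bottle.

>>> {"op": "servo_tool", "data": {
  "increments": [
    {"slide": [-0.03, 0.004, 0], "spin": 0},
    {"slide": [-0.04, 0.006, 0], "spin": 0},
    {"slide": [-0.04, 0.006, 0], "spin": 0},
    {"slide": [-0.04, 0.006, 0], "spin": 0},
    {"slide": [-0.04, 0.006, 0], "spin": 0},
    {"slide": [-0.04, 0.006, 0], "spin": 0},
    {"slide": [-0.04, 0.006, 0], "spin": 0},
    {"slide": [-0.04, 0.006, 0], "spin": 0}
  ],
  "hand": 0.6
}}

```text
clock: 10.7
position: [0.5411, -0.1138, 0.1667]
ee_rot: [-0.002, 0.655, 0.756, -0.001]
contact_force: [1.3, 0.2, -0.7]
width: 0.0514
```

>>> {"op": "servo_tool", "data": {
  "increments": [
    {"slide": [-0.04, 0.006, 0], "spin": 0},
    {"slide": [-0.04, 0.006, 0], "spin": 0},
    {"slide": [-0.04, 0.006, 0], "spin": 0},
    {"slide": [-0.04, 0.006, 0], "spin": 0},
    {"slide": [-0.04, 0.006, 0], "spin": 0},
    {"slide": [0, 0, 0], "spin": 0},
    {"slide": [0, 0, 0], "spin": 0}
  ]
}}

```text
clock: 11.4
position: [0.5993, -0.3063, 0.166]
ee_rot: [-0.003, 0.655, 0.756, -0.0]
contact_force: [-0.5, -0.8, -0.3]
width: 0.0512
```

```bash
python3 -c "
from h import *
go(.6045,-.333,.17)
s=manip.get_state(); cv2.imwrite('pics/w8.png',eyes.get_image('wrist'))
print(w2p('wrist',[(.6045,-.333,.066),(.6045,-.333,.0)],s))
"
```

```text
t 11.4 pos [ 0.5993 -0.3063  0.166 ] yaw 98.14 tilt [-0.0041  0.0033] F [-0.5 -0.8 -0.3] w 0.0512 q [-0.58  0.46  1.38  0.    1.31 -0.72]
tool d mm [-27.2   1.3  -4.1]
[[282.51202436 238.70216765]
 [282.3336239  215.36007846]]
```

View pics/w8.png

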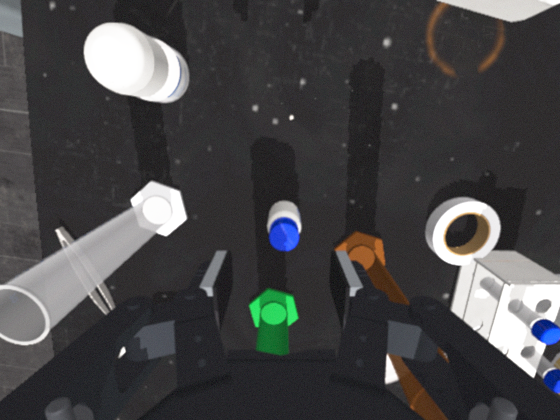

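Blue cap at (284.5,237), matching the prediction within camera bias. The brown tube stays clear of the right finger by ~25 mm. Descending.

>>> {"op": "servo_tool", "data": {
  "increments": [
    {"slide": [-0.0265, 0.0015, 0], "spin": 0},
    {"slide": [0, 0, 0.03], "spin": 0},
    {"slide": [0, 0, 0.03], "spin": 0},
    {"slide": [0, 0, 0.03], "spin": 0},
    {"slide": [0, 0, 0.03], "spin": 0},
    {"slide": [0, 0, 0.03], "spin": 0},
    {"slide": [0, 0, 0], "spin": 0},
    {"slide": [0, 0, 0], "spin": 0}
  ]
}}

```text
clock: 12.25
position: [0.6053, -0.3306, 0.0188]
ee_rot: [-0.001, 0.654, 0.756, 0.0]
contact_force: [0.5, 0.6, 1.6]
width: 0.0514
```

```bash
python3 -c "
from h import *
go(.6045,-.3325,.017)
s=manip.get_state(); cv2.imwrite('pics/w9.png',eyes.get_image('wrist'))
print(w2p('wrist',[(.6045,-.3325,.066),(.6045,-.3325,.0)],s))
"
```

```text
t 12.25 pos [ 0.6053 -0.3306  0.0188] yaw 98.31 tilt [-0.0014  0.0013] F [0.5 0.6 1.6] w 0.0514 q [-0.6   0.61  1.51  0.    1.02 -0.75]
tool d mm [-1.7 -1.1  1.8]
[[277.60778202 326.13847294]
 [278.76509104 251.83278735]]
```

View pics/w9.png

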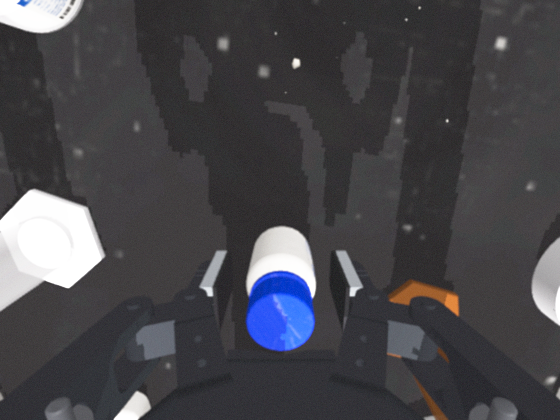

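Bottle centred between the jaws (281 vs 280). Grip and lift.

>>> {"op": "servo_tool", "data": {
  "increments": [
    {"slide": [0, 0, 0], "spin": 0},
    {"slide": [0, 0, 0], "spin": 0},
    {"slide": [0, 0, 0], "spin": 0},
    {"slide": [0, 0, 0], "spin": 0},
    {"slide": [0, 0, 0], "spin": 0},
    {"slide": [0, 0, 0], "spin": 0}
  ],
  "hand": 0,
  "newtons": 25
}}

```text
clock: 12.9
position: [0.6069, -0.3327, 0.0213]
ee_rot: [0.002, 0.655, 0.756, 0.0]
contact_force: [0.1, 0.9, 6.9]
width: 0.031
```

>>> {"op": "servo_tool", "data": {
  "increments": [
    {"slide": [0, 0, -0.02], "spin": 0},
    {"slide": [0, 0, -0.03], "spin": 0},
    {"slide": [0, 0, -0.04], "spin": 0},
    {"slide": [0, 0, -0.03], "spin": 0},
    {"slide": [0, 0, 0], "spin": 0},
    {"slide": [0, 0, 0], "spin": 0}
  ]
}}

```text
clock: 13.5
position: [0.6057, -0.3323, 0.1399]
ee_rot: [0.001, 0.655, 0.756, 0.0]
contact_force: [0.3, -0.0, -2.2]
width: 0.0313
```

```bash
python3 -c "
from h import *
go(.464,.1053,.14)"
```

```text
t 13.5 pos [ 0.6057 -0.3323  0.1399] yaw 98.23 tilt [ 0.0014 -0.0009] F [ 0.3 -0.  -2.2] w 0.0313 q [-0.6   0.5   1.37  0.    1.26 -0.75]
tool d mm [453.4 -77.6  -0.7]
```

>>> {"op": "servo_tool", "data": {
  "increments": [
    {"slide": [0.03, -0.0076, 0], "spin": 0},
    {"slide": [0.04, -0.01, 0], "spin": 0},
    {"slide": [0.04, -0.01, 0], "spin": 0},
    {"slide": [0.04, -0.01, 0], "spin": 0},
    {"slide": [0.04, -0.01, 0], "spin": 0},
    {"slide": [0.04, -0.01, 0], "spin": 0},
    {"slide": [0.04, -0.01, 0], "spin": 0},
    {"slide": [0.04, -0.01, 0], "spin": 0}
  ]
}}

```text
clock: 14.3
position: [0.4821, -0.0348, 0.1372]
ee_rot: [-0.002, 0.655, 0.756, -0.001]
contact_force: [1.2, 0.6, -0.4]
width: 0.0315
```

>>> {"op": "servo_tool", "data": {
  "increments": [
    {"slide": [0.04, 0, 0], "spin": 0},
    {"slide": [0.04, 0, 0], "spin": 0},
    {"slide": [0.04, 0, 0.02], "spin": 0},
    {"slide": [0.023, 0, 0.03], "spin": 0},
    {"slide": [0, 0, 0.02], "spin": 0},
    {"slide": [0, 0, 0], "spin": 0},
    {"slide": [0, 0, 0], "spin": 0}
  ]
}}

```text
clock: 15.0
position: [0.4631, 0.1049, 0.0681]
ee_rot: [-0.001, 0.654, 0.756, -0.001]
contact_force: [0.2, 0.3, 0.4]
width: 0.0308
```

```bash
cat >> h.py <<'E'
def over(name,circs,box,f):
    s=manip.get_state(); im=eyes.get_image('wrist'); t=np.linspace(0,6.283,80)
    for x,y,z,r in circs:
        p=w2p('wrist',np.c_[x+r*np.cos(t),y+r*np.sin(t),t*0+z],s)
        cv2.polylines(im,[np.round(p*8).astype(np.int32)],True,(0,0,255),1,cv2.LINE_AA,3)
    x0,y0,x1,y1=box
    cv2.imwrite(f'pics/{name}.png',cv2.resize(im[y0:y1,x0:x1],None,fx=f,fy=f,interpolation=cv2.INTER_CUBIC))
E
python3 -c "
from h import *
go(.464,.1053,.0338)
p=manip.get_state()['position']
over('w10',[(.464,.1053,.0125,.036),(p[0],p[1],p[2]-.0213+.066,.0135)],(180,140,400,360),2.7)
"
```

```text
t 15.0 pos [0.4631 0.1049 0.0681] yaw 98.24 tilt [-0.0028 -0.0003] F [0.2 0.3 0.4] w 0.0308 q [ 0.08  0.29  1.95 -0.    0.91 -0.07]
tool d mm [ 0.3  1.1 34.3]
```

View pics/w10.png

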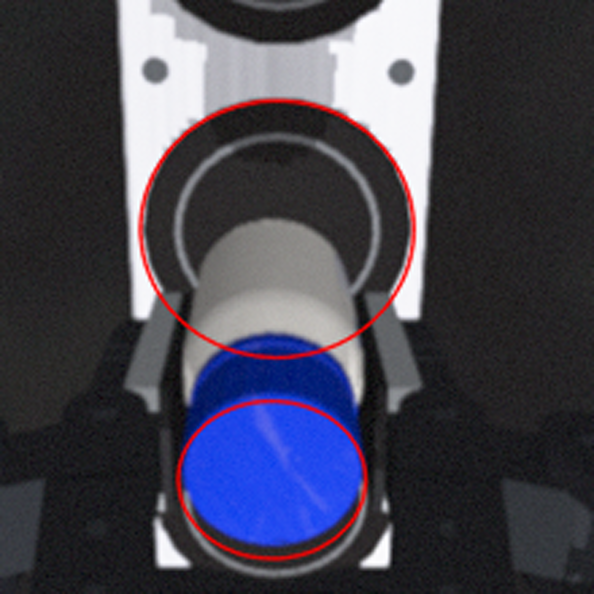

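Pad outline matches and the bottle is nearly aligned (cap ~1 mm toward camera). Lowering.

>>> {"op": "servo_tool", "data": {
  "increments": [
    {"slide": [-0.0007, 0.001, 0.015], "spin": 0},
    {"slide": [0, 0, 0.01], "spin": 0},
    {"slide": [0, 0, 0.004], "spin": 0},
    {"slide": [0, 0, 0.001], "spin": 0},
    {"slide": [0, 0, 0], "spin": 0},
    {"slide": [0, 0, 0], "spin": 0}
  ]
}}

```text
clock: 15.65
position: [0.4654, 0.1045, 0.0394]
ee_rot: [0.0, 0.655, 0.756, 0.0]
contact_force: [-1.3, -0.0, -0.1]
width: 0.0314
```

```bash
python3 -c "
from h import *
go(.464,.1053,.0338)
p=manip.get_state()['position']
over('w11',[(.464,.1053,.0125,.036),(p[0],p[1],p[2]-.0213,.0165)],(180,140,400,360),2.7)
"
```

```text
t 15.65 pos [0.4654 0.1045 0.0394] yaw 98.23 tilt [0.001  0.0002] F [-1.3 -0.  -0.1] w 0.0314 q [ 0.07  0.33  1.99  0.    0.83 -0.07]
tool d mm [ 1.  -1.3  5.6]
```

View pics/w11.png

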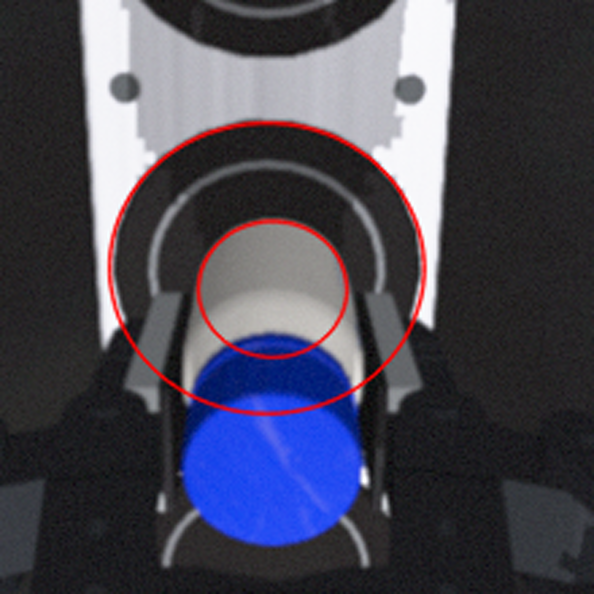

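>>> {"op": "servo_tool", "data": {
  "increments": [
    {"slide": [0.0007, -0.001, 0.003], "spin": 0},
    {"slide": [0, 0, 0.002], "spin": 0},
    {"slide": [0, 0, 0], "spin": 0},
    {"slide": [0, 0, 0], "spin": 0}
  ]
}}

```text
clock: 16.1
position: [0.4639, 0.1051, 0.0339]
ee_rot: [-0.0, 0.654, 0.756, -0.0]
contact_force: [-0.1, -0.9, -1.1]
width: 0.0311
```

>>> {"op": "servo_tool", "data": {
  "increments": [
    {"slide": [0, 0, 0.001], "spin": 0},
    {"slide": [0, 0, 0], "spin": 0},
    {"slide": [0, 0, 0], "spin": 0}
  ]
}}

```text
clock: 16.4
position: [0.464, 0.105, 0.0338]
ee_rot: [0.0, 0.654, 0.756, 0.0]
contact_force: [-2.5, 0.7, 6.8]
width: 0.0312
```

>>> {"op": "servo_tool", "data": {
  "increments": [
    {"slide": [0, 0, 0], "spin": 0},
    {"slide": [0, 0, 0], "spin": 0},
    {"slide": [0, 0, 0], "spin": 0},
    {"slide": [0, 0, 0], "spin": 0},
    {"slide": [0, 0, 0], "spin": 0}
  ],
  "hand": 0.6
}}

```text
clock: 16.9
position: [0.4639, 0.1051, 0.0329]
ee_rot: [-0.0, 0.654, 0.756, -0.0]
contact_force: [0.0, -0.6, 0.6]
width: 0.0513
```

>>> {"op": "servo_tool", "data": {
  "increments": [
    {"slide": [0, 0, -0.02], "spin": 0},
    {"slide": [0, 0, -0.03], "spin": 0},
    {"slide": [0, 0, -0.04], "spin": 0},
    {"slide": [0, 0, -0.04], "spin": 0},
    {"slide": [0, 0, -0.02], "spin": 0},
    {"slide": [0, 0, 0], "spin": 0},
    {"slide": [0, 0, 0], "spin": 0}
  ],
  "hand": 1
}}

```text
clock: 17.6
position: [0.4636, 0.105, 0.1827]
ee_rot: [-0.0, 0.654, 0.756, -0.0]
contact_force: [-0.2, -0.6, -0.6]
width: 0.085
```

```bash
python3 -c "
from h import *
go(.470,-.209,.18)
over('w12',[(.464,.1053,.0125,.036),(.464,.1053,.0785,.0135),(.452,.1894,.0125,.036),(.452,.1894,.0575,.01)],(180,60,400,280),2.7)
"
```

```text
t 17.6 pos [0.4636 0.105  0.1827] yaw 98.24 tilt [-0.0001  0.0001] F [-0.2 -0.6 -0.6] w 0.085 q [ 0.08  0.16  1.79  0.    1.19 -0.07]
tool d mm [-311.7  -38.7    2.7]
```

View pics/w12.png

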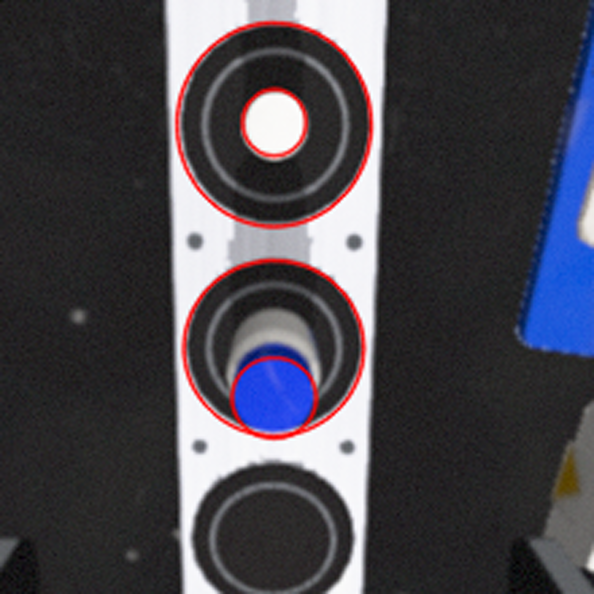

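Both placed items match their predicted cap circles, so they're well centred. On to the dome bottle.

>>> {"op": "servo_tool", "data": {
  "increments": [
    {"slide": [-0.03, -0.005, 0], "spin": 0},
    {"slide": [-0.04, -0.005, 0], "spin": 0},
    {"slide": [-0.04, -0.005, 0], "spin": 0},
    {"slide": [-0.04, -0.005, 0], "spin": 0},
    {"slide": [-0.04, -0.005, 0], "spin": 0},
    {"slide": [-0.04, -0.005, 0], "spin": 0},
    {"slide": [-0.04, -0.005, 0], "spin": 0},
    {"slide": [-0.041, -0.004, 0], "spin": 0}
  ]
}}

```text
clock: 18.45
position: [0.4685, -0.2092, 0.1808]
ee_rot: [-0.002, 0.655, 0.756, -0.0]
contact_force: [0.6, -0.1, 0.1]
width: 0.0851
```

>>> {"op": "servo_tool", "data": {
  "increments": [
    {"slide": [0, 0, 0], "spin": 0},
    {"slide": [0, 0, 0], "spin": 0}
  ]
}}

```text
clock: 18.65
position: [0.4688, -0.2084, 0.1809]
ee_rot: [-0.002, 0.655, 0.755, -0.0]
contact_force: [0.1, 0.0, -0.1]
width: 0.0854
```

```bash
python3 -c "
from h import *
go(.470,-.209,.12)
over('w13',[(.470,-.209,.0,.0255),(.47,-.209,.08,.023)],(0,0,560,420),1.4)
"
```

```text
t 18.65 pos [ 0.4688 -0.2084  0.1809] yaw 98.11 tilt [-0.0036  0.0029] F [ 0.1  0.  -0.1] w 0.0854 q [-0.55  0.22  1.71  0.    1.21 -0.7 ]
tool d mm [-1.   1.3 60.9]
```

View pics/w13.png

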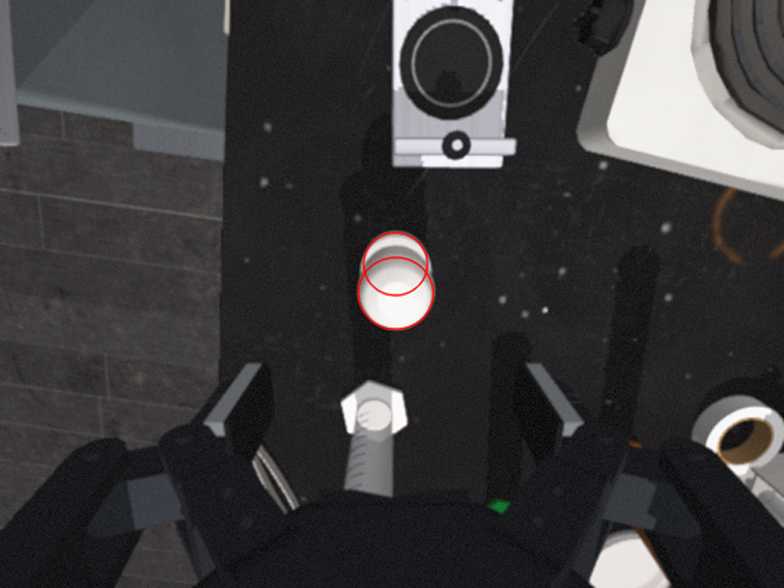

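Overlay fits the dome bottle. Descending to grip it at mid-height.

>>> {"op": "servo_tool", "data": {
  "increments": [
    {"slide": [-0.0005, 0.001, 0.03], "spin": 0},
    {"slide": [0, 0, 0.03], "spin": 0},
    {"slide": [0, 0, 0.03], "spin": 0},
    {"slide": [0, 0, 0.03], "spin": 0},
    {"slide": [0, 0, 0.022], "spin": 0},
    {"slide": [0, 0, 0], "spin": 0},
    {"slide": [0, 0, 0], "spin": 0}
  ]
}}

```text
clock: 19.4
position: [0.4708, -0.2074, 0.0409]
ee_rot: [-0.001, 0.654, 0.757, 0.0]
contact_force: [0.2, -0.1, 0.8]
width: 0.0855
```

```bash
python3 -c "
from h import *
go(.470,-.209,.034)
over('w14',[(.470,-.209,.0,.0255),(.47,-.209,.08,.023)],(0,0,560,420),1.4)
"
```

```text
t 19.4 pos [ 0.4708 -0.2074  0.0409] yaw 98.32 tilt [-0.001  0.001] F [ 0.2 -0.1  0.8] w 0.0855 q [-0.55  0.37  1.9   0.    0.87 -0.7 ]
tool d mm [-1.5 -1.   6.9]
```

View pics/w14.png

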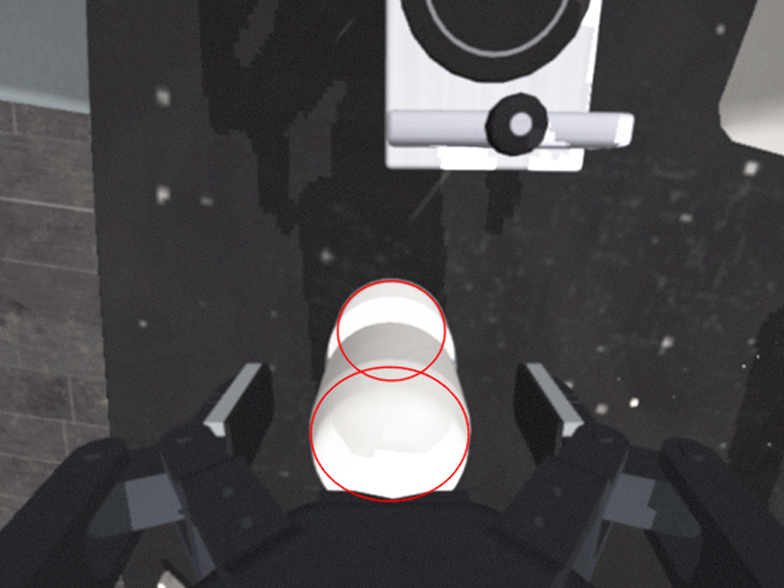

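>>> {"op": "servo_tool", "data": {
  "increments": [
    {"slide": [-0.001, -0.0005, 0.004], "spin": 0},
    {"slide": [0, 0, 0], "spin": 0},
    {"slide": [0, 0, 0], "spin": 0}
  ]
}}

```text
clock: 19.75
position: [0.4709, -0.2099, 0.0376]
ee_rot: [0.001, 0.655, 0.756, 0.0]
contact_force: [0.4, -0.1, -0.1]
width: 0.0857
```

>>> {"op": "servo_tool", "data": {
  "increments": [
    {"slide": [0, 0, 0], "spin": 0},
    {"slide": [0, 0, 0], "spin": 0},
    {"slide": [0, 0, 0], "spin": 0},
    {"slide": [0, 0, 0], "spin": 0},
    {"slide": [0, 0, 0], "spin": 0},
    {"slide": [0, 0, 0], "spin": 0}
  ],
  "hand": 0,
  "newtons": 30
}}

```text
clock: 20.35
position: [0.4707, -0.2098, 0.0375]
ee_rot: [0.0, 0.654, 0.756, 0.0]
contact_force: [-0.9, 0.9, 5.3]
width: 0.0471
```

>>> {"op": "servo_tool", "data": {
  "increments": [
    {"slide": [0, 0, -0.02], "spin": 0},
    {"slide": [0, 0, -0.03], "spin": 0},
    {"slide": [0, 0, -0.04], "spin": 0},
    {"slide": [0, 0, -0.02], "spin": 0},
    {"slide": [0, 0, 0], "spin": 0},
    {"slide": [0, 0, 0], "spin": 0}
  ]
}}

```text
clock: 20.95
position: [0.4702, -0.2095, 0.1464]
ee_rot: [-0.0, 0.655, 0.756, 0.0]
contact_force: [0.0, 0.2, -1.4]
width: 0.0474
```

```bash
python3 -c "
from h import *
go(.476,.0211,.146)"
```

```text
t 20.95 pos [ 0.4702 -0.2095  0.1464] yaw 98.23 tilt [-0.0004  0.0004] F [ 0.   0.2 -1.4] w 0.0474 q [-0.55  0.25  1.77  0.    1.13 -0.7 ]
tool d mm [227.4  38.7   0.5]
```

>>> {"op": "servo_tool", "data": {
  "increments": [
    {"slide": [0.03, 0.0065, 0], "spin": 0},
    {"slide": [0.04, 0.0065, 0], "spin": 0},
    {"slide": [0.04, 0.0065, 0], "spin": 0},
    {"slide": [0.04, 0.0065, 0], "spin": 0},
    {"slide": [0.04, 0.0065, 0], "spin": 0},
    {"slide": [0.037, 0.006, 0], "spin": 0},
    {"slide": [0, 0, 0.03], "spin": 0},
    {"slide": [0, 0, 0.03], "spin": 0}
  ]
}}

```text
clock: 21.75
position: [0.4754, 0.022, 0.0851]
ee_rot: [-0.0, 0.653, 0.757, -0.0]
contact_force: [0.5, -0.2, -1.0]
width: 0.0472
```

>>> {"op": "servo_tool", "data": {
  "increments": [
    {"slide": [0, 0, 0], "spin": 0},
    {"slide": [0, 0, 0], "spin": 0}
  ]
}}

```text
clock: 21.95
position: [0.475, 0.0206, 0.0857]
ee_rot: [-0.002, 0.655, 0.756, -0.001]
contact_force: [1.1, -0.0, -0.6]
width: 0.0473
```

```bash
python3 -c "
from h import *
go(.476,.0211,.050)
p=manip.get_state()['position']
over('w15',[(.476,.0211,.0125,.036),(p[0],p[1],p[2]-.0375,.0255)],(150,130,410,410),2.1)
"
```

```text
t 21.95 pos [0.475  0.0206 0.0857] yaw 98.24 tilt [-0.004   0.0005] F [ 1.1 -0.  -0.6] w 0.0473 q [-0.1   0.26  1.93  0.    0.95 -0.25]
tool d mm [ 0.4  1.2 35.7]
```

View pics/w15.png

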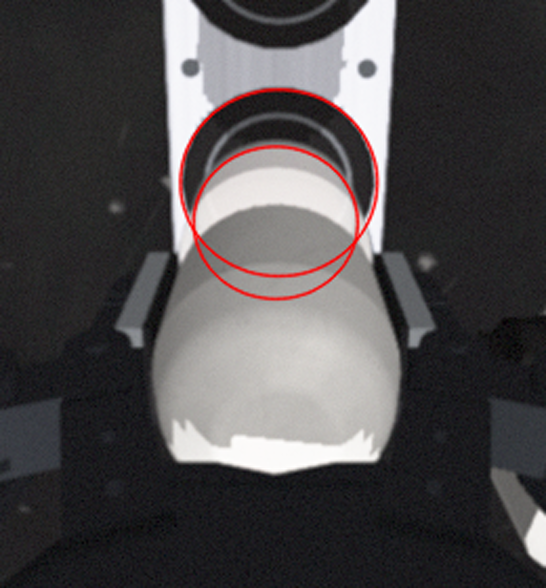

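>>> {"op": "servo_tool", "data": {
  "increments": [
    {"slide": [-0.0005, 0.0005, 0.015], "spin": 0},
    {"slide": [0, 0, 0.01], "spin": 0},
    {"slide": [0, 0, 0.004], "spin": 0},
    {"slide": [0, 0, 0.002], "spin": 0},
    {"slide": [0, 0, 0], "spin": 0},
    {"slide": [0, 0, 0], "spin": 0}
  ]
}}

```text
clock: 22.6
position: [0.4772, 0.0199, 0.0564]
ee_rot: [0.0, 0.655, 0.756, 0.0]
contact_force: [0.6, 0.1, -0.1]
width: 0.0474
```

```bash
python3 -c "
from h import *
go(.476,.0211,.050)
p=manip.get_state()['position']
over('w16',[(.476,.0211,.0125,.036),(p[0],p[1],p[2]-.0375,.0255)],(150,130,410,410),2.1)
"
```

```text
t 22.6 pos [0.4772 0.0199 0.0564] yaw 98.23 tilt [ 0.0009 -0.    ] F [ 0.6  0.1 -0.1] w 0.0474 q [-0.1   0.3   1.96  0.    0.87 -0.25]
tool d mm [ 1.3 -1.   6.4]
```

View pics/w16.png

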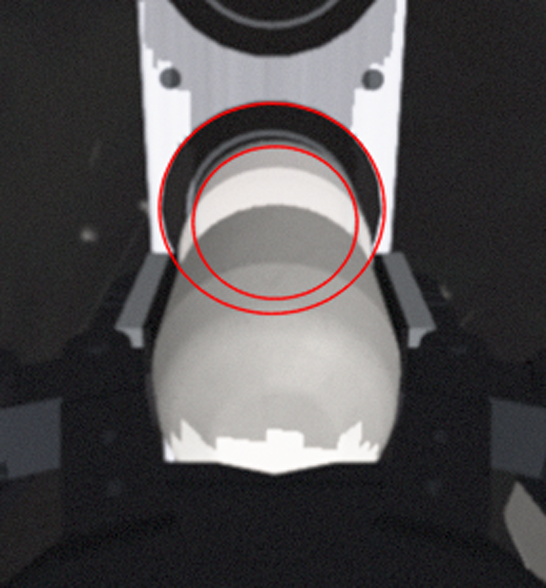

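>>> {"op": "servo_tool", "data": {
  "increments": [
    {"slide": [0, -0.001, 0.003], "spin": 0},
    {"slide": [0, 0, 0.002], "spin": 0},
    {"slide": [0, 0, 0], "spin": 0},
    {"slide": [0, 0, 0], "spin": 0}
  ]
}}

```text
clock: 23.05
position: [0.4757, 0.0199, 0.0509]
ee_rot: [-0.0, 0.654, 0.756, -0.0]
contact_force: [0.3, -0.2, -0.4]
width: 0.0473
```

>>> {"op": "servo_tool", "data": {
  "increments": [
    {"slide": [0, 0, 0.0015], "spin": 0},
    {"slide": [0, 0, 0], "spin": 0},
    {"slide": [0, 0, 0], "spin": 0}
  ]
}}

```text
clock: 23.35
position: [0.476, 0.02, 0.05]
ee_rot: [0.0, 0.655, 0.756, 0.0]
contact_force: [-0.8, 0.8, 5.3]
width: 0.0475
```

Contact felt (5 N); release and rise.

>>> {"op": "servo_tool", "data": {
  "increments": [
    {"slide": [0, 0, 0], "spin": 0},
    {"slide": [0, 0, 0], "spin": 0},
    {"slide": [0, 0, 0], "spin": 0},
    {"slide": [0, 0, 0], "spin": 0},
    {"slide": [0, 0, 0], "spin": 0}
  ],
  "hand": 0.9
}}

```text
clock: 23.85
position: [0.4758, 0.0199, 0.0494]
ee_rot: [-0.0, 0.654, 0.756, -0.0]
contact_force: [-0.5, -0.4, -0.1]
width: 0.0772
```

>>> {"op": "servo_tool", "data": {
  "increments": [
    {"slide": [0, 0, -0.02], "spin": 0},
    {"slide": [0, 0, -0.03], "spin": 0},
    {"slide": [0, 0, -0.04], "spin": 0},
    {"slide": [0, 0, -0.04], "spin": 0},
    {"slide": [0, 0, -0.04], "spin": 0},
    {"slide": [0, 0, -0.02], "spin": 0},
    {"slide": [0, 0, 0], "spin": 0},
    {"slide": [0, 0, 0], "spin": 0}
  ]
}}

```text
clock: 24.65
position: [0.4754, 0.0199, 0.2391]
ee_rot: [-0.0, 0.654, 0.756, -0.0]
contact_force: [-1.5, 0.3, -1.0]
width: 0.0768
```

```bash
python3 -c "
from h import *
go(.4695,-.344,.235)
over('w17',[(.476,.0211,.0125,.036),(.476,.0211,.0125,.0255),(.476,.0211,.0925,.023),(.464,.1053,.0125,.036),(.464,.1053,.0785,.0135),(.452,.1894,.0125,.036),(.452,.1894,.0575,.01)],(160,0,400,300),2)
"
```

```text
t 24.65 pos [0.4754 0.0199 0.2391] yaw 98.24 tilt [-0.0002  0.0001] F [-1.5  0.3 -1. ] w 0.0768 q [-0.1   0.12  1.69  0.    1.33 -0.25]
tool d mm [-359.3  -58.     4.1]
```

View pics/w17.png

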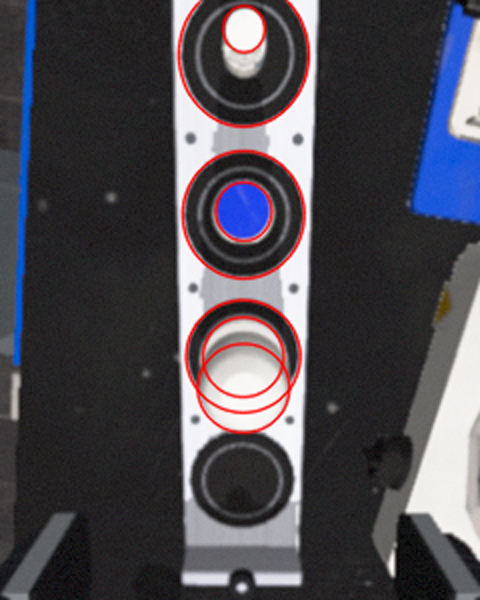

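All three line up with their target circles. Now the measuring cylinder.

>>> {"op": "servo_tool", "data": {
  "increments": [
    {"slide": [-0.03, -0.006, 0], "spin": 0},
    {"slide": [-0.04, -0.006, 0], "spin": 0},
    {"slide": [-0.04, -0.006, 0], "spin": 0},
    {"slide": [-0.04, -0.006, 0], "spin": 0},
    {"slide": [-0.04, -0.006, 0], "spin": 0},
    {"slide": [-0.04, -0.006, 0], "spin": 0},
    {"slide": [-0.04, -0.006, 0], "spin": 0},
    {"slide": [-0.04, -0.006, 0], "spin": 0}
  ]
}}

```text
clock: 25.5
position: [0.4716, -0.2948, 0.2371]
ee_rot: [-0.002, 0.655, 0.756, 0.0]
contact_force: [0.5, -0.4, 0.2]
width: 0.0769
```

>>> {"op": "servo_tool", "data": {
  "increments": [
    {"slide": [-0.03, -0.005, 0], "spin": 0},
    {"slide": [-0.019, -0.005, 0], "spin": 0},
    {"slide": [0, 0, 0], "spin": 0},
    {"slide": [0, 0, 0], "spin": 0}
  ],
  "hand": 0.75
}}

```text
clock: 25.9
position: [0.4693, -0.3426, 0.2382]
ee_rot: [-0.002, 0.655, 0.756, 0.001]
contact_force: [0.6, -0.9, 0.7]
width: 0.0641
```

```bash
python3 -c "
from h import *
go(.4695,-.344,.13)
over('w18',[(.4695,-.344,.188,.0175),(.4695,-.344,.006,.029)],(0,0,560,420),1.4)
"
```

```text
t 25.9 pos [ 0.4693 -0.3426  0.2382] yaw 98.22 tilt [-0.0018  0.0031] F [ 0.6 -0.9  0.7] w 0.0641 q [-0.75  0.28  1.48  0.    1.38 -0.89]
tool d mm [-1.800e+00  1.000e-01  1.082e+02]
```

View pics/w18.png

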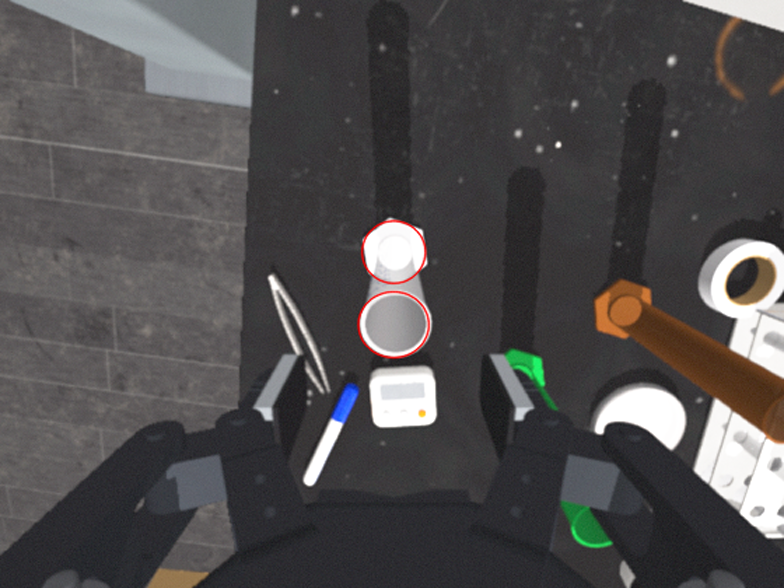

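Rim and foot match the overlay. Descending to the tube's upper part.

>>> {"op": "servo_tool", "data": {
  "increments": [
    {"slide": [-0.0005, 0, 0.02], "spin": 0},
    {"slide": [0, 0, 0.03], "spin": 0},
    {"slide": [0, 0, 0.03], "spin": 0},
    {"slide": [0, 0, 0.025], "spin": 0},
    {"slide": [0, 0, 0], "spin": 0},
    {"slide": [0, 0, 0], "spin": 0}
  ]
}}

```text
clock: 26.55
position: [0.4702, -0.343, 0.1349]
ee_rot: [-0.0, 0.654, 0.757, 0.0]
contact_force: [-0.1, -0.4, 0.5]
width: 0.0642
```

```bash
python3 -c "
from h import *
go(.4695,-.344,.13)
over('w19',[(.4695,-.344,.188,.0175),(.4695,-.344,.006,.029)],(0,0,560,420),1.4)
"
```

```text
t 26.55 pos [ 0.4702 -0.343   0.1349] yaw 98.32 tilt [-0.      0.0006] F [-0.1 -0.4  0.5] w 0.0642 q [-0.75  0.35  1.64  0.    1.15 -0.9 ]
tool d mm [-0.9 -0.9  4.9]
```

View pics/w19.png

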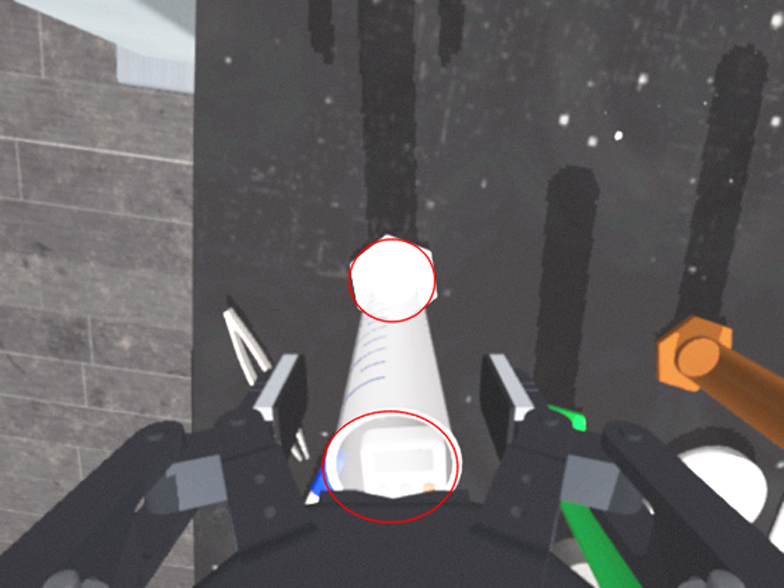

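>>> {"op": "servo_tool", "data": {
  "increments": [
    {"slide": [-0.0005, 0, 0.002], "spin": 0},
    {"slide": [0, 0, 0], "spin": 0},
    {"slide": [0, 0, 0], "spin": 0},
    {"slide": [0, 0, 0], "spin": 0},
    {"slide": [0, 0, 0], "spin": 0},
    {"slide": [0, 0, 0], "spin": 0},
    {"slide": [0, 0, 0], "spin": 0}
  ],
  "hand": 0,
  "newtons": 25
}}

```text
clock: 27.3
position: [0.4707, -0.3453, 0.1338]
ee_rot: [0.001, 0.655, 0.756, 0.0]
contact_force: [0.4, 0.4, 5.3]
width: 0.0347
```

>>> {"op": "servo_tool", "data": {
  "increments": [
    {"slide": [0, 0, -0.01], "spin": 0},
    {"slide": [0, 0, -0.02], "spin": 0},
    {"slide": [0, 0, -0.03], "spin": 0},
    {"slide": [0, 0, -0.02], "spin": 0},
    {"slide": [0, 0, 0], "spin": 0},
    {"slide": [0, 0, 0], "spin": 0}
  ]
}}

```text
clock: 27.9
position: [0.4697, -0.3445, 0.2122]
ee_rot: [-0.0, 0.655, 0.756, 0.0]
contact_force: [-0.3, 0.0, -0.7]
width: 0.0348
```

```bash
python3 -c "
from h import *
go(.488,-.063,.213)
p=manip.get_state()['position']
over('w20',[(p[0],p[1],p[2]-.134+.006,.029),(p[0],p[1],p[2]-.134+.188,.0175)],(0,0,560,420),1.4)"
```

```text
t 27.9 pos [ 0.4697 -0.3445  0.2122] yaw 98.23 tilt [-0.0002  0.0003] F [-0.3  0.  -0.7] w 0.0348 q [-0.75  0.3   1.52  0.    1.32 -0.9 ]
tool d mm [276.   58.5  -0.7]
```

View pics/w20.png

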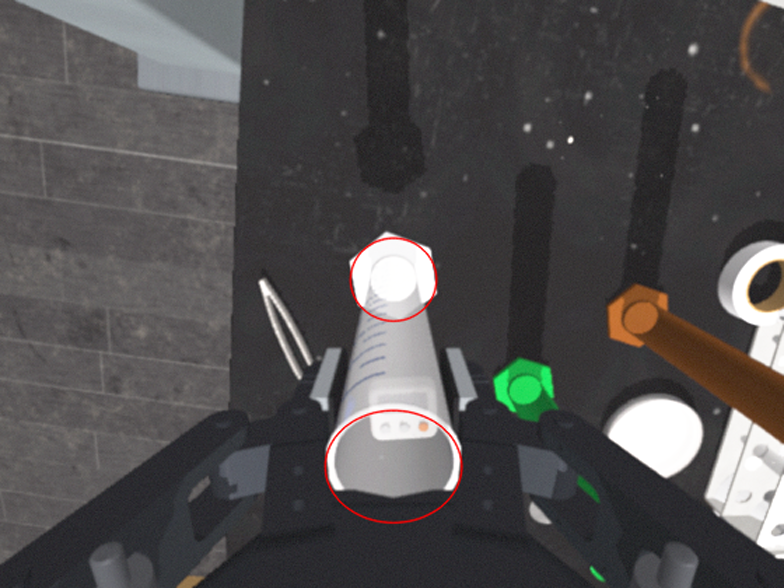

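Cylinder held upright, foot ~78 mm above the worktop. It clears the stop. Moving over its pad.

>>> {"op": "servo_tool", "data": {
  "increments": [
    {"slide": [0.02, 0.0075, 0], "spin": 0},
    {"slide": [0.035, 0.0075, 0], "spin": 0},
    {"slide": [0.04, 0.0075, 0], "spin": 0},
    {"slide": [0.04, 0.0075, 0], "spin": 0},
    {"slide": [0.04, 0.0075, 0], "spin": 0},
    {"slide": [0.04, 0.0075, 0], "spin": 0},
    {"slide": [0.035, 0.0075, 0], "spin": 0},
    {"slide": [0.015, 0.005, 0], "spin": 0}
  ]
}}

```text
clock: 28.75
position: [0.4871, -0.0708, 0.2108]
ee_rot: [-0.002, 0.654, 0.757, -0.0]
contact_force: [0.5, -1.0, -0.8]
width: 0.0349
```

>>> {"op": "servo_tool", "data": {
  "increments": [
    {"slide": [0.0095, 0.001, 0], "spin": 0},
    {"slide": [0, 0, 0.02], "spin": 0},
    {"slide": [0, 0, 0.015], "spin": 0},
    {"slide": [0, 0, 0], "spin": 0},
    {"slide": [0, 0, 0], "spin": 0}
  ]
}}

```text
clock: 29.25
position: [0.4881, -0.065, 0.1769]
ee_rot: [-0.001, 0.655, 0.756, -0.0]
contact_force: [0.2, 1.2, -0.8]
width: 0.035
```

```bash
python3 -c "
from h import *
go(.488,-.063,.1463)
p=manip.get_state()['position']
over('w21',[(p[0],p[1],p[2]-.134+.006,.029),(.488,-.063,.0125,.036)],(130,80,430,380),2)"
```

```text
t 29.25 pos [ 0.4881 -0.065   0.1769] yaw 98.2 tilt [-0.0017  0.0003] F [ 0.2  1.2 -0.8] w 0.035 q [-0.27  0.19  1.76 -0.    1.19 -0.42]
tool d mm [ 2.   0.2 30.6]
```

View pics/w21.png

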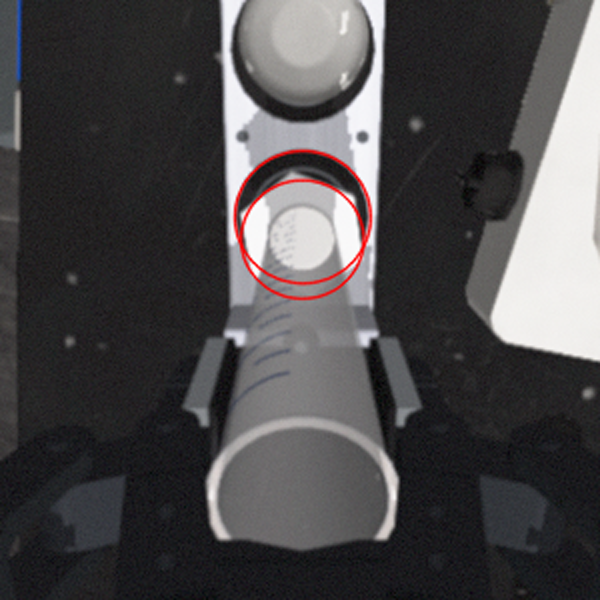

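>>> {"op": "servo_tool", "data": {
  "increments": [
    {"slide": [0.0005, 0, 0.012], "spin": 0},
    {"slide": [0, 0, 0.01], "spin": 0},
    {"slide": [0, 0, 0.003], "spin": 0},
    {"slide": [0, 0, 0], "spin": 0},
    {"slide": [0, 0, 0], "spin": 0}
  ]
}}

```text
clock: 29.8
position: [0.4886, -0.0642, 0.1525]
ee_rot: [0.0, 0.654, 0.756, 0.0]
contact_force: [1.1, -0.2, -0.8]
width: 0.0349
```

```bash
python3 -c "
from h import *
go(.488,-.063,.1463)
p=manip.get_state()['position']
over('w22',[(p[0],p[1],p[2]-.134+.006,.031),(.488,-.063,.0125,.036)],(130,80,430,380),2)"
```

```text
t 29.8 pos [ 0.4886 -0.0642  0.1525] yaw 98.24 tilt [0.0001 0.0001] F [ 1.1 -0.2 -0.8] w 0.0349 q [-0.27  0.21  1.8   0.    1.13 -0.42]
tool d mm [ 1.3 -0.4  6.2]
```

View pics/w22.png

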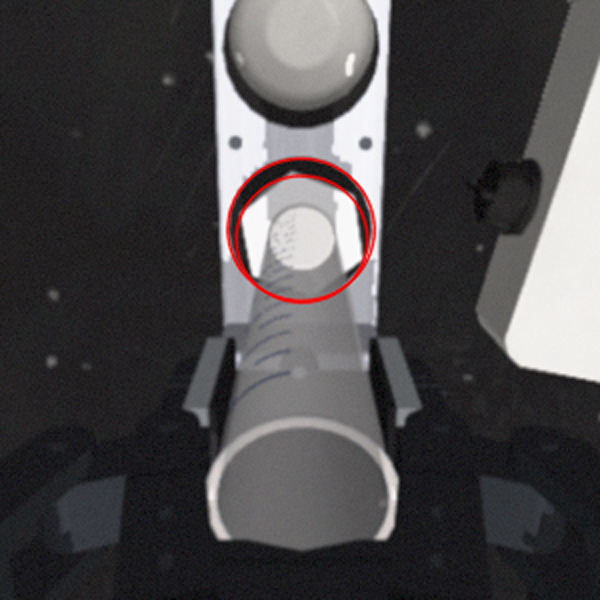

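>>> {"op": "servo_tool", "data": {
  "increments": [
    {"slide": [0, -0.0003, 0.003], "spin": 0},
    {"slide": [0, 0, 0.002], "spin": 0},
    {"slide": [0, 0, 0], "spin": 0},
    {"slide": [0, 0, 0], "spin": 0}
  ]
}}

```text
clock: 30.25
position: [0.4881, -0.0642, 0.1475]
ee_rot: [-0.0, 0.654, 0.756, 0.0]
contact_force: [-0.4, 0.1, -0.9]
width: 0.0347
```

>>> {"op": "servo_tool", "data": {
  "increments": [
    {"slide": [0, 0, 0.001], "spin": 0},
    {"slide": [0, 0, 0], "spin": 0},
    {"slide": [0, 0, 0], "spin": 0}
  ]
}}

```text
clock: 30.55
position: [0.4881, -0.0642, 0.1465]
ee_rot: [-0.0, 0.654, 0.756, 0.0]
contact_force: [0.3, 0.4, -0.2]
width: 0.0342
```

>>> {"op": "servo_tool", "data": {
  "increments": [
    {"slide": [0, 0, 0.0007], "spin": 0},
    {"slide": [0, 0, 0], "spin": 0},
    {"slide": [0, 0, 0], "spin": 0}
  ]
}}

```text
clock: 30.85
position: [0.4883, -0.0642, 0.1463]
ee_rot: [0.0, 0.654, 0.756, 0.0]
contact_force: [-1.0, 0.9, 5.2]
width: 0.0351
```

>>> {"op": "servo_tool", "data": {
  "increments": [
    {"slide": [0, 0, 0], "spin": 0},
    {"slide": [0, 0, 0], "spin": 0},
    {"slide": [0, 0, 0], "spin": 0},
    {"slide": [0, 0, 0], "spin": 0},
    {"slide": [0, 0, 0], "spin": 0}
  ],
  "hand": 0.75
}}

```text
clock: 31.35
position: [0.4882, -0.0642, 0.1457]
ee_rot: [-0.0, 0.655, 0.756, 0.0]
contact_force: [0.0, -0.6, -0.7]
width: 0.064
```

>>> {"op": "servo_tool", "data": {
  "increments": [
    {"slide": [0, 0, -0.02], "spin": 0},
    {"slide": [0, 0, -0.03], "spin": 0},
    {"slide": [0, 0, -0.03], "spin": 0},
    {"slide": [0, 0, -0.03], "spin": 0},
    {"slide": [0, 0, -0.03], "spin": 0},
    {"slide": [0, 0, 0], "spin": 0},
    {"slide": [0, 0, 0], "spin": 0}
  ]
}}

```text
clock: 32.05
position: [0.4883, -0.0642, 0.2862]
ee_rot: [0.001, 0.654, 0.756, 0.0]
contact_force: [-0.1, -0.2, -0.4]
width: 0.0643
```

```bash
python3 -c "
from h import *
go(.488,-.063,.1463)
over('w23',[(.488,-.063,.0125,.036),(.488,-.063,.0185,.031),(.488,-.063,.2005,.0175),(.476,.0211,.0125,.036),(.476,.0211,.0925,.023)],(80,0,480,300),2)
im=eyes.get_image('scene'); cv2.imwrite('pics/s2.png',cv2.resize(im[130:320,150:430],None,fx=2.8,fy=2.8,interpolation=cv2.INTER_CUBIC))"
```

```text
t 32.05 pos [ 0.4883 -0.0642  0.2862] yaw 98.24 tilt [ 0.0013 -0.0003] F [-0.1 -0.2 -0.4] w 0.0643 q [-0.27  0.12  1.57  0.    1.45 -0.42]
tool d mm [  1.3  -0.3 139.9]
```

View pics/w23.png

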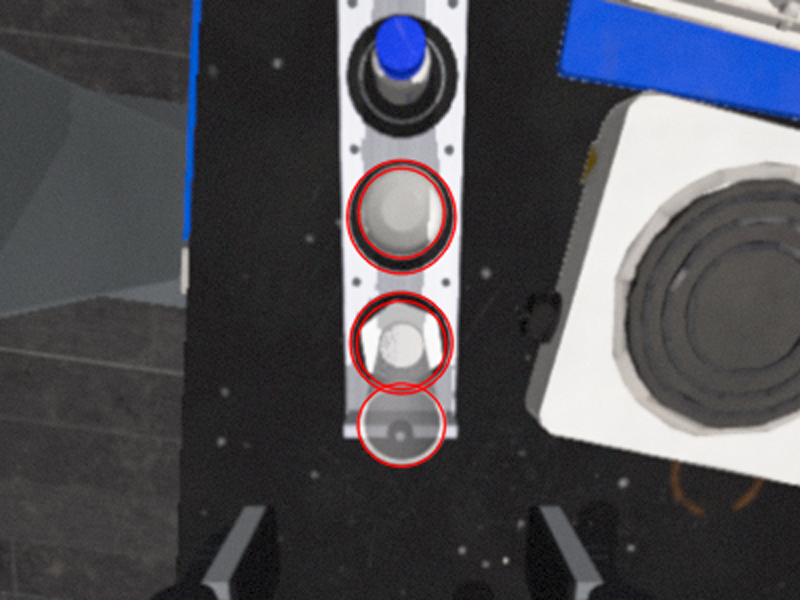

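View pics/s2.png

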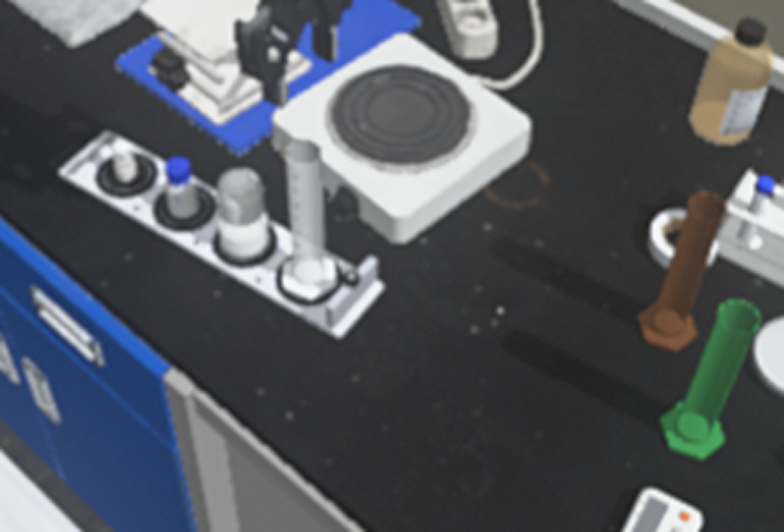

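The wrist view shows the cylinder's foot and rim, and the dome, inside their target circles. The scene view shows all four upright in descending order away from the stop, and the gripper is clear. Handing in.

```bash
python3 -c "
from rig import manip
print(manip.sign_off())"
```

```text
the job is handed in; nothing more can be done
None
```

All four containers are upright on their pads, one to a pad. From the end stop outward the order is measuring cylinder, dome bottle, small blue-capped bottle, white-capped vial. I handed the job in at about 32 s of the 118 s allowed.

- **Centring:** in the last wrist images of each item, the caps, the cylinder's foot and rim, and the pads all matched their target outlines. My estimate is within 1–2 mm of centre for each.
- **Forces:** each item was lowered until the wrist felt about 5–7 N, then released. The highest reading I saw was 7 N.
- **Clearance:** before hand-in the gripper was about 85 mm above the cylinder's rim and touching nothing.
- **Disagreements:** the camera calibrations differed by 1–3 mm on the pads and objects, so I relied on the wrist view. No check failed. The first two batches of move calls were refused for a missing field, and the arm did not move on those.

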